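# Zero and set the scrap mill, then load it

## Task

Get the scrap mill ready for the next batch. With its hopper still empty, turn the adjusting ring (the one with the orange lever knob) clockwise until the burrs touch, then back it off three clicks. Then load all the blue scrap into the hopper, the lumps in the weighing scoop as well as the strips on the bench, stand the empty scoop upright on the scale's plate again and close the hopper with its lid; leave the ring at three clicks and do not shift the motors lying about.

Things in the scene. Friction and masses are not known exactly. Their poses are not given: they have to be found in the camera images.
- mill: Bench scrap mill, bolted down: white cast base 360 x 190 mm, round burr chamber, round steel hopper on top, motor lying behind (+x of its frame, top 130 mm up), low clear catch bin in front (-x, to 210 mm from the axis, 56 mm high). Origin: on the bench under the vertical burr axis, z up. The bench is z = 0.
- hopper_rim (a point): Centre of the hopper's open mouth, on the burr axis, 270 mm above the bench. Hopper: outside radius 68 mm at the rim, inside radius 62 mm, walls upright for 80 mm and then tapering to a floor of 42 mm radius 108 mm below the rim.
- ring (a joint): Angle (rad) of the black adjusting ring (radius 78 mm, 129 to 151 mm up, under the hopper). 0: burrs touch, a hard stop. It grows anticlockwise seen from above (burrs opening), to 1.83. One click is 0.262 rad (15 degrees): a sprung plunger drops into a notch at each whole click and holds the ring there; passing one takes 2 to 5 N at the knob.
- ring_knob (a point): Point to grip on the axis of the ring's upright orange lever knob, 172 mm up: a round post 22 mm thick, 136 to 194 mm above the bench, 150 mm from the burr axis on a 14 mm rod (top at 147 mm). It circles the burr axis with the ring, so a grip on it may keep its own heading. Azimuth in the mill's frame: -120 degrees at ring = 0, -75 at three clicks.
- lid: Lid of the hopper, loose, lying on the bench: steel disc of radius 73 mm and 6 mm thick over a grey locating plug of radius 55 mm and 10 mm deep, with a black knob 25 mm in diameter and 34 mm high on top (16 to 50 mm above the origin). 0.18 kg. Origin: centre of the plug's underside. On the hopper the disc rests on the rim, and the origin is 10 mm below the rim (260 mm above the bench).
- scale_plate (a point): Centre of the top of the bench scale's square steel weighing plate (170 x 170 mm), 50 mm above the bench; its frame's x points away from the display, the display lies to -x (36 mm high, to 150 mm from the centre). The scale does not move.
- scoop: Aluminium weighing scoop, loose, standing on the scale plate. Pan 92 mm long (x) and 80 mm wide (y), floor 3 mm, side walls 40 mm high, open ramped spout to +x rising at 30 degrees to a lip 102 mm from the origin and 36 mm up; flat black bar handle to -x. 0.14 kg empty. Origin: centre of the pan's underside.
- scoop_handle (a point): Point to grip on the scoop's handle: 90 mm behind (-x) the scoop's origin and 30 mm up. The bar is 16 mm wide (y), 20 mm high (20 to 40 mm up), and runs along x from 46 to 131 mm behind the origin.
- lump0: Lump of blue plastic scrap, about 24 x 24 x 22 mm, 13 g, lying in the scoop at the start; origin at its centre. Four to six lumps are present.
- lump1: Lump of blue plastic scrap, about 24 x 24 x 22 mm, 13 g, lying in the scoop at the start; origin at its centre. Four to six lumps are present.
- lump2: Lump of blue plastic scrap, about 24 x 24 x 22 mm, 13 g, lying in the scoop at the start; origin at its centre. Four to six lumps are present.
- lump3: Lump of blue plastic scrap, about 24 x 24 x 22 mm, 13 g, lying in the scoop at the start; origin at its centre. Four to six lumps are present.
- lump4: Lump of blue plastic scrap, about 24 x 24 x 22 mm, 13 g, lying in the scoop at the start; origin at its centre. Four to six lumps are present.
- lump5: Lump of blue plastic scrap, about 24 x 24 x 22 mm, 13 g, lying in the scoop at the start; origin at its centre. Four to six lumps are present.
- strip0: Blue offcut of tray rim, stepped strip 70 mm long (x), 20 mm wide (y), 20 mm high on its -y side and 10 mm high on its +y side, 24 g, lying on the bench; origin at the centre of the 20 mm height. Two to four strips are present.
- strip1: Blue offcut of tray rim, stepped strip 70 mm long (x), 20 mm wide (y), 20 mm high on its -y side and 10 mm high on its +y side, 24 g, lying on the bench; origin at the centre of the 20 mm height. Two to four strips are present.
- strip2: Blue offcut of tray rim, stepped strip 70 mm long (x), 20 mm wide (y), 20 mm high on its -y side and 10 mm high on its +y side, 24 g, lying on the bench; origin at the centre of the 20 mm height. Two to four strips are present.
- strip3: Blue offcut of tray rim, stepped strip 70 mm long (x), 20 mm wide (y), 20 mm high on its -y side and 10 mm high on its +y side, 24 g, lying on the bench; origin at the centre of the 20 mm height. Two to four strips are present.
- motor0: Geared motor (not part of the job): steel can with white label and brass gearhead, lying, 72 mm long along x, 36 mm square flanges; origin under its middle. Leave it where it is.
- motor1: Geared motor (not part of the job): steel can with white label and brass gearhead, lying, 72 mm long along x, 36 mm square flanges; origin under its middle. Leave it where it is.
- motor2: Geared motor (not part of the job): steel can with white label and brass gearhead, lying, 72 mm long along x, 36 mm square flanges; origin under its middle. Leave it where it is.

How it is judged:
By the outcome, as a careful person would: the job done as asked, in the order asked, and still so for the second after the job is handed in, with the robot touching nothing.
Of strip0, strip1, strip2, strip3 only 2 to 4 are there at a start; the rules pass over those that are not, and their reading is None.
Of lump0, lump1, lump2, lump3, lump4, lump5 only 4 to 6 are there at a start; the rules pass over those that are not, and their reading is None.
At some moment in a run one of strip0, strip1, strip2, strip3, scoop may be knocked a few centimetres aside while the robot is not near it.
It also fails if it takes over 210 s, if anything falls off the work surface, if the arm or the gripper's body presses on something with over 40 N, if the wrist force passes 120 N, or if a joint passes its speed limit or range.

## Robot

A 6-joint arm with a two-finger parallel gripper is mounted at the origin on the work surface. World frame = base frame: x ahead of the robot, y to its left, z up, the work surface at z = 0. Lengths are in m, angles in rad, forces in N, time in s.
With the tool pointing down it reaches from about 0.375 to 0.9 m from the base axis. Payload 3.1 kg.
Tool frame: the origin (TCP) lies between the finger pads; the fingertips stand 8 mm ahead of it and the grasp point (between the pads) lies 11 mm behind it; z points along the fingers, y is the line along which they close (so a half turn about z gives the same grasp; the last joint's range is limited). The gripper opens to 87 mm and grips with 3 to 60 N. Pads are 19 mm wide; open, the fingers measure 117 mm over their backs; the gripper's body (75 mm by 190 mm) begins 51 mm behind the grasp point.
Start: joints at [-1.401, 0.527, 1.433, -0, 1.181, -0.178], TCP at [0.214, -0.587, 0.231] pointing down, gripper open.
Joint ranges: [-3.08, 3.08], [-0.75, 2.2], [0.22, 2.44], [-1.43, 4.57], [0, 2.65], [-2.85, 2.85]. Speed limits (rad/s): [2.79, 2.79, 3.14, 3.14, 3.14, 3.14].

## Interface

Orientations are given as a unit quaternion [x, y, z, w].
In Python, from rig import robot, vision, job gives the robot as it stands.
- The arm moves only by the shell command python3 -m handwheel 'ROWS' [OPENING] [FORCE]. ROWS is JSON, a list of rows, each a list of 4 numbers: the shift along the tool's x, y, z as a fraction of full scale, then the turn about the tool's z as a fraction of full scale. A call has 1 to 20 rows; each row is the pose to reach, as a shift and turn from the pose commanded when the call began, along the tool's axes at that moment, turning the shorter way round; what a row does not reach only later rows make up. Full scale, the value 1, is 300 mm for a shift and 2 pi rad for a turn. A row lasts 1/12 s, in which the tool goes at most 41.7 mm and 7.16 degrees, less where a joint would pass 70% of its speed; a pose out of reach is approached as far as the arm can. A call with a number of a shift or a turn outside -1 to 1 is refused whole. A call with a gripper value outside its range is refused whole. OPENING is the opening in per cent of the stroke, from 0 (shut) to 100 (fully open), set as the call begins (- or left out, the last holds). The fingers move at their own pace and stop on an object; FORCE is the grip in N (left out, the last holds). Time passes only in rows, so rows that repeat a pose let the fingers close. It gives the time, the measured TCP pose, the force, the opening and the grip force at its end, in the units of the state.
- robot.get_obs(): the state, without advancing time (a new reading comes with each control period).
- vision.camera(name): name is "side" or "top" or "wrist"; returns a dict with "frame" (480x640x3 uint8, red, green, blue), "K" (3x3 intrinsics, pixels), "cam_to_world" (4x4, takes a point from camera to world coordinates); the wrist camera has in their place "hand_eye" (4x4, takes a point from camera to tool coordinates, whose origin is the TCP and whose axes are the flange's). Camera axes: x right, y down, z forward; pixel columns grow to the right and rows downward; lengths in m; the calibration is good to about 2 mm. A picture is of the moment at which its call begins: read the wrist's pose just before it. There is no depth.
- job.hand_in(): hands the job in; it is judged then, once.
Trained networks look in the newest picture that a camera, given by its name, has taken for a name from the list of things; names that differ only in an ending like _2 or _b are one class to them, and where a whole thing is asked for, a point or a joint stands for the part that bears it (a point fixed in the world has none). Each returns a list of dicts, best first, with "conf" (0 to 1); they miss things now and then, are a little off and sometimes report something else, mostly with a low value. They report only what shows in the picture. A call takes as long as a camera call.
- vision.look_for(camera, label): "point" ([row, column] in pixels, amid what is visible of it).
- vision.outline_of(camera, label): "mask" (480x640 bool, what is visible of it) and "point" ([row, column] in pixels, amid what is visible of it).
The state is a dict: "time": time; "q": joint angles; "joint_velocities": joint speeds; "joint_torque": joint torques, N m; "position": TCP position; "tool_rot": TCP orientation; "ft_force": force on the tool from outside, world axes, zero at the start; "moment": the same for the moment, N m; "grip_width": finger opening in m; "grip_force": force on a finger pad.
Only numpy, scipy, OpenCV 4.12 (cv2) and the standard library are available. Lean on these libraries where they do the work, as an engineer would, in place of code of your own. Each camera call takes 0.05 s, during which the arm holds its last target. There are 200 camera calls.

## Working session

There is one attempt and no reset: what is moved stays moved. The work goes in short steps, Python scripts to look and compute and a shell command to move; the robot and the scene stay as the last step left them, time stands still between calls to the robot, and variables do not carry over. Pictures are saved under pics/ and viewed, at most 14 in all, crops included, and the job is handed in when it is done.

```bash
ls; mkdir -p pics; cat > h.py <<'E'
import numpy as np, cv2
from rig import robot, vision, job
from scipy.spatial.transform import Rotation as R
def pose():
    o=robot.get_obs(); T=np.eye(4); T[:3,:3]=R.from_quat(o['tool_rot']).as_matrix(); T[:3,3]=o['position']; return T
def cam(n,save=None):
    T=pose(); c=vision.camera(n); M=c['cam_to_world'] if 'cam_to_world' in c else T@np.array(c['hand_eye'])
    if save: cv2.imwrite('pics/'+save,c['frame'][:,:,::-1])
    return np.array(c['K']),np.array(M),c['frame']
def back(K,M,rc,z):
    d=M[:3,:3]@np.linalg.inv(K)@[rc[1],rc[0],1]; p=M[:3,3]; return p+d*(z-p[2])/d[2]
def proj(K,M,P):
    p=np.linalg.inv(M)@np.r_[P,1]; q=K@p[:3]; return q[:2][::-1]/q[2]
def to(p,yaw=None):
    """fractions in tool frame for world target p (measured pose), yaw of tool x axis"""
    T=pose(); d=T[:3,:3].T@(np.array(p)-T[:3,3])/0.3
    return d.round(4)
def tyaw():
    T=pose(); return np.arctan2(T[1,0],T[0,0])
E
cat > a.py <<'E'
from h import *
T=pose(); print(T.round(3)); print(robot.get_obs()['ft_force'])
for n in ['top','side']:
    K,M,f=cam(n,n+'0.png'); print(n,M.round(3).tolist(),K[0,0])
    for l,z in [('mill',.1),('ring_knob',.172),('lid',.03),('scale_plate',.05),('scoop',.08),('scoop_handle',.08),('lump0',.07),('strip0',.01),('motor0',.018),('hopper_rim',.27)]:
        try:
            for r in vision.look_for(n,l)[:7]: print(l,round(r['conf'],2),np.round(r['point']),back(K,M,r['point'],z).round(3))
        except Exception as e: print(l,e)
E
python3 a.py
```

```text
pics
[[ 0.94   0.342 -0.     0.214]
 [ 0.342 -0.94   0.002 -0.587]
 [ 0.    -0.002 -1.     0.23 ]
 [ 0.     0.     0.     1.   ]]
[ 0.09673467 -0.00325578  0.15002575]
top [[-0.008, -0.974, 0.225, 0.333], [-1.0, 0.008, 0.0, -0.089], [-0.002, -0.225, -0.974, 1.118], [0.0, 0.0, 0.0, 1.0]] 512.2767507115045
mill 0.6 [238. 167.] [0.585 0.228 0.1  ]
ring_knob 0.72 [258. 361.] [ 0.526 -0.162  0.172]
ring_knob 0.58 [257. 182.] [0.531 0.175 0.172]
lid 0.58 [293. 277.] [0.481 0.009 0.03 ]
scale_plate 0.65 [310. 442.] [ 0.439 -0.337  0.05 ]
scoop 0.97 [269. 465.] [ 0.521 -0.383  0.08 ]
scoop 0.29 [270. 470.] [ 0.517 -0.392  0.08 ]
scoop_handle 0.84 [268. 464.] [ 0.521 -0.381  0.08 ]
lump0 0.73 [276. 451.] [ 0.506 -0.356  0.07 ]
lump0 0.7 [262. 456.] [ 0.536 -0.367  0.07 ]
lump0 0.67 [273. 470.] [ 0.513 -0.394  0.07 ]
lump0 0.65 [284. 468.] [ 0.489 -0.39   0.07 ]
lump0 0.6 [284. 449.] [ 0.492 -0.349  0.07 ]
strip0 0.84 [206. 300.] [ 0.68  -0.039  0.01 ]
strip0 0.61 [259. 362.] [ 0.557 -0.176  0.01 ]
strip0 0.51 [242. 307.] [ 0.596 -0.054  0.01 ]
strip0 0.43 [211. 381.] [ 0.666 -0.223  0.01 ]
mo
[... 377 characters left out ...]
ob 0.72 [365. 229.] [0.477 0.248 0.172]
ring_knob 0.3 [320. 375.] [ 0.339 -0.014  0.172]
lid 0.61 [325. 318.] [0.481 0.007 0.03 ]
scale_plate 0.95 [244. 390.] [ 0.507 -0.292  0.05 ]
scoop 0.9 [213. 407.] [ 0.526 -0.389  0.08 ]
scoop_handle 0.86 [215. 406.] [ 0.525 -0.381  0.08 ]
lump0 0.67 [221. 417.] [ 0.492 -0.39   0.07 ]
lump0 0.53 [215. 400.] [ 0.539 -0.377  0.07 ]
lump0 0.41 [221. 404.] [ 0.52  -0.368  0.07 ]
strip0 0.79 [285. 299.] [ 0.607 -0.055  0.01 ]
strip0 0.73 [274. 276.] [ 0.676 -0.041  0.01 ]
motor0 0.81 [319. 375.] [ 0.399 -0.102  0.018]
motor0 0.77 [233. 330.] [ 0.667 -0.24   0.018]
motor0 0.54 [255. 299.] [ 0.672 -0.123  0.018]
hopper_rim 0.63 [354. 217.] [0.456 0.274 0.27 ]
```

View pics/top0.png

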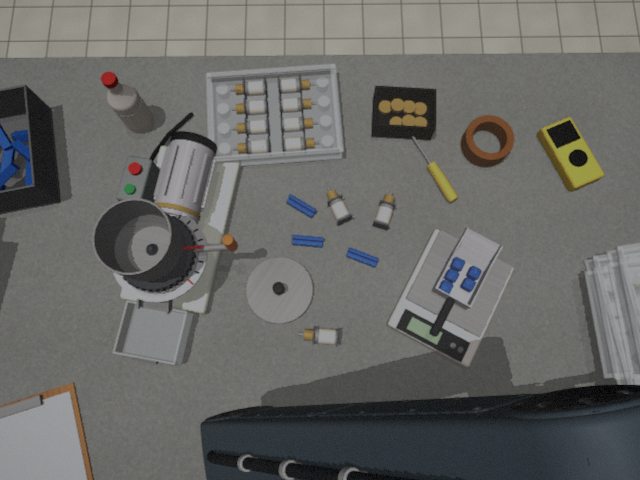

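View pics/side0.png

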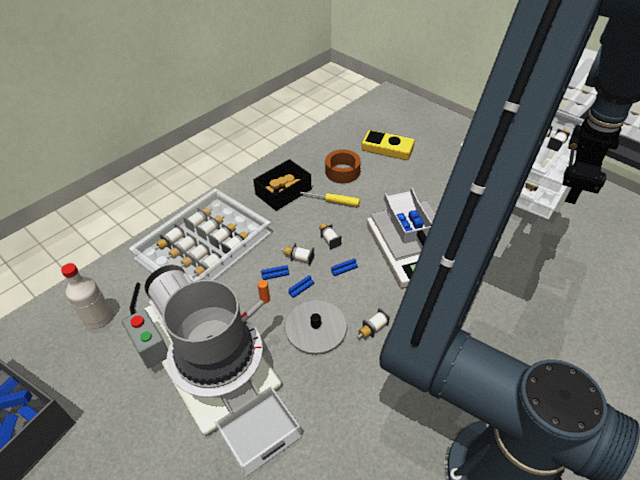

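Top view: three strips at (301,206), (308,241), (362,257); five lumps in the scoop near (462,275); knob (229,242); hopper rim centred about (133,238); lid (280,290); motors at (340,206), (385,212) and (322,336). I'll fit the mill with an overlay.

```bash
cat > b.py <<'E'
from h import *
import math
V={n:cam(n) for n in ['top','side']}
def tri(pt,ps):
    A=[];b=[]
    for n,rc in (('top',pt),('side',ps)):
        K,M,_=V[n]; d=M[:3,:3]@np.linalg.inv(K)@[rc[1],rc[0],1]; d/=np.linalg.norm(d); P=np.eye(3)-np.outer(d,d); A.append(P); b.append(P@M[:3,3])
    return np.linalg.lstsq(np.vstack(A),np.hstack(b),rcond=None)[0]
def orange(f):
    h=cv2.cvtColor(f,cv2.COLOR_RGB2HSV); return cv2.inRange(h,(5,150,90),(20,255,255))
print('knob guess',tri((242,229),(291,263)))
print('rim tri',tri((238,133),(311,203)), back(*V['top'][:2],(238,133),.27))
# lid disc: outlines
for n in V:
    vision.camera(n)
    for l,z in [('lid',.013),('strip0',.01),('scoop',.08),('scale_plate',.05),('motor0',.018)]:
        for r in vision.outline_of(n,l)[:4]:
            m=r['mask'].astype(np.uint8); c,s,a=cv2.minAreaRect(cv2.findNonZero(m))
            pts=cv2.boxPoints((c,s,a)); W=np.array([back(*V[n][:2],(p[1],p[0]),z)[:2] for p in pts])
            e=W[1]-W[0] if np.linalg.norm(W[1]-W[0])>np.linalg.norm(W[2]-W[1]) else W[2]-W[1]
            print(n,l,round(r['conf'],2),m.sum(),'ctr',W.mean(0).round(3),'len',np.linalg.norm(W[1]-W[0]).round(3),np.linalg.norm(W[2]-W[1]).round(3),'ang',round(math.degrees(math.atan2(e[1],e[0]))%180,1))
c=back(*V['top'][:2],(238,133),.27)[:2]; k=tri((242,229),(291,263))[:2]
print('knob rel',k-c,np.linalg.norm(k-c),math.degrees(math.atan2(*(k-c)[::-1])))
yaw=math.radians(-14)
out=[]
for n in V:
    K,M,f=V[n]; g=cv2.resize(f[:,:,::-1],None,fx=2,fy=2)
    def circ(r,z,col):
        for t in np.linspace(0,2*np.pi,72):
            p=proj(K,M,[c[0]+r*np.cos(t),c[1]+r*np.sin(t),z]); cv2.circle(g,(int(p[1]*2),int(p[0]*2)),1,col,-1)
    circ(.068,.27,(0,0,255)); circ(.078,.151,(0,255,255)); circ(.15,.172,(0,255,0))
    for x in np.linspace(-.21,.15,30):
        p=proj(K,M,[c[0]+x*math.cos(yaw),c[1]+x*math.sin(yaw),.056]); cv2.circle(g,(int(p[1]*2),int(p[0]*2)),1,(255,0,255),-1)
    out.append(g[280:760,120:520] if n=='top' else g[440:920,240:640])
cv2.imwrite('pics/mill.png',np.hstack(out))
E
python3 b.py
```

```text
knob guess [0.5597146  0.08814876 0.16995376]
rim tri [0.54489395 0.23455557 0.26710998] [0.54415045 0.23343876 0.27      ]
top lid 0.67 3460 ctr [0.49  0.007] len 0.143 0.144 ang 179.8
top strip0 0.66 328 ctr [ 0.561 -0.176] len 0.026 0.069 ang 70.6
top strip0 0.61 328 ctr [ 0.68 -0.04] len 0.025 0.073 ang 56.5
top strip0 0.53 277 ctr [ 0.598 -0.054] len 0.022 0.067 ang 85.0
top strip0 0.26 147 ctr [ 0.498 -0.404] len 0.028 0.027 ang 150.5
top scale_plate 0.84 7324 ctr [ 0.467 -0.356] len 0.243 0.195 ang 151.5
top motor0 0.89 485 ctr [ 0.679 -0.121] len 0.036 0.088 ang 25.8
top motor0 0.69 472 ctr [ 0.664 -0.229] len 0.081 0.035 ang 161.5
top motor0 0.64 544 ctr [ 0.392 -0.08 ] len 0.036 0.083 ang 81.5
side lid 0.73 354 ctr [ 0.685 -0.128] len 0.05 0.087 ang 25.3
side lid 0.57 2546 ctr [0.494 0.003] len 0.147 0.144 ang 42.7
side strip0 0.75 266 ctr [ 0.603 -0.057] len 0.075 0.032 ang 83.8
side strip0 0.72 289 ctr [ 0.684 -0.043] len 0.071 0.038 ang 57.5
side strip0 0.55 257 ctr [ 0.564 -0.178] len 0.072 0.034 ang 67.3
side strip0 0.2 396 ctr [ 0.685 -0.129] len 0.062 0.089 ang 26.1
side scoop 0.76 1314 ctr [ 0.521 -0.383] len 0.115 0.215 ang 146.6
side scale_plate 0.61 2182 ctr [ 0.487 -0.354] len 0.218 0.278 ang 146.1
side motor0 0.82 357 ctr [ 0.681 -0.123] len 0.055 0.088 ang 27.0
side motor0 0.62 383 ctr [ 0.393 -0.087] len 0.089 0.037 ang 84.4
side motor0 0.61 329 ctr [ 0.667 -0.233] len 0.049 0.1 ang 162.2
knob rel [ 0.01556416 -0.14529001] 0.1461212811377245 -83.88552139621807
```

View pics/mill.png

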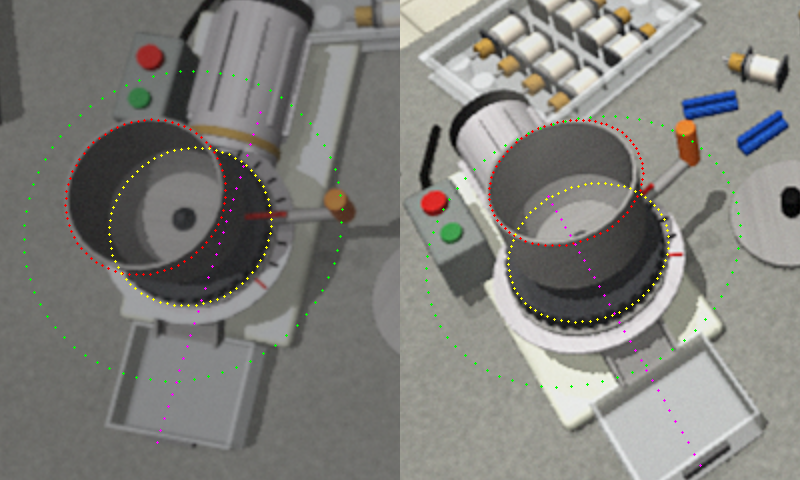

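The overlay fits: mill axis (0.545, 0.234), yaw about -13°, knob at world azimuth -84°. I'll move out towards the knob now.

```bash
python3 -m handwheel '[[0.3,-0.27,-0.33,0],[0.99,-0.907,-0.333,-0.07],[0.99,-0.907,-0.333,-0.144],[0.99,-0.907,-0.333,-0.144],[0.99,-0.907,-0.333,-0.144],[0.99,-0.907,-0.333,-0.144],[0.99,-0.907,-0.333,-0.144],[0.99,-0.907,-0.333,-0.144],[0.99,-0.907,-0.333,-0.144],[0.99,-0.907,-0.333,-0.144],[0.99,-0.907,-0.333,-0.144],[0.99,-0.907,-0.333,-0.144],[0.99,-0.907,-0.333,-0.144],[0.99,-0.907,-0.333,-0.144]]' 60 20
python3 -c "
from h import *
print(to([.56,.088,.29]),np.degrees(tyaw()))"
```

```text
time: 2.97
position: [0.3993, -0.2311, 0.3302]
tool_rot: [0.81, 0.586, -0.0, -0.0]
ft_force: [-0.1, 0.2, 0.0]
grip_width: 0.0523
grip_force: 0.0
[1.178  0.1757 0.1334] 71.75769275123189
```

```bash
python3 -m handwheel '[[0.93,0.135,0.133,0],[0.93,0.135,0.133,0],[0.93,0.135,0.133,0],[0.93,0.135,0.133,0],[0.93,0.135,0.133,0],[0.93,0.135,0.133,0],[0.93,0.135,0.133,0],[0.93,0.135,0.133,0],[0.93,0.135,0.133,0]]'
cat > kn.py <<'E'
from h import *
K,M,f=cam('wrist','w1.png')
for r in vision.outline_of('wrist','ring_knob')[:3]: print(r['conf'],r['point'],back(K,M,r['point'],.172),r['mask'].sum())
h=cv2.cvtColor(f,cv2.COLOR_RGB2HSV); m=cv2.inRange(h,(5,150,90),(20,255,255))
n,_,s,c=cv2.connectedComponentsWithStats(m); i=1+np.argmax(s[1:,4]); print(s[i],c[i],back(K,M,c[i][::-1],.18))
print(proj(K,M,[.56,.088,.194]),proj(K,M,[.545,.234,.27]), to([.56,.088,.161]))
E
python3 kn.py
```

```text
time: 3.72
position: [0.5255, 0.022, 0.2894]
tool_rot: [0.81, 0.587, -0.001, -0.001]
ft_force: [-1.1, -1.9, 0.1]
grip_width: 0.052
grip_force: 0.0
0.78 [45.3, 304.4] [0.55741896 0.16196117 0.172     ] 7341
[326 131  29  30 676] [340.09911243 145.60502959] [0.56100747 0.08725619 0.18      ]
[145.92650734 339.46740039] [-205.33878745  200.01352892] [0.2504 0.0406 0.4299]
```

View pics/w1.png

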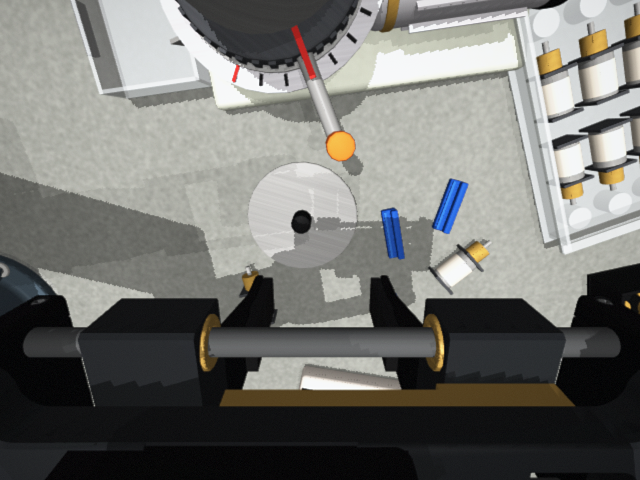

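```bash
python3 -m handwheel '[[0.125,0.02,0,0],[0.25,0.041,0,0],[0.25,0.041,0.14,0],[0.25,0.041,0.28,0],[0.25,0.041,0.36,0],[0.25,0.041,0.43,0],[0.25,0.041,0.43,0],[0.25,0.041,0.43,0]]' 60 20
python3 -m handwheel '[[0,0,0,0],[0,0,0,0],[0,0,0,0],[0,0,0,0],[0,0,0,0]]' 0 20
cat > kp.py <<'E'
from h import *
import math
o=robot.get_obs();T=pose();g=T[:3,3]-T[:3,2]*.011
C=np.array([.545,.234]);d=g[:2]-C;az=math.degrees(math.atan2(d[1],d[0]))
print('grasp',g.round(4),'r',np.linalg.norm(d).round(4),'az',round(az,1),'yaw',np.degrees(tyaw()).round(2),o['grip_width'],o['ft_force'].round(1) if hasattr(o['ft_force'],'round') else o['ft_force'])
for a in (-10,-20,-30,-40,-50,-60): 
    t=math.radians(az+a); p=np.r_[C+.149*np.array([math.cos(t),math.sin(t)]),T[2,3]]; print(a,to(p))
E
python3 kp.py
```

```text
time: 4.48
position: [0.5599, 0.0877, 0.161]
tool_rot: [0.811, 0.585, -0.001, -0.001]
ft_force: [0.7, 0.0, 0.1]
grip_width: 0.0522
grip_force: 0.0
time: 4.9
position: [0.5608, 0.0898, 0.1626]
tool_rot: [0.81, 0.587, 0.001, 0.001]
ft_force: [-0.0, 0.1, -0.2]
grip_width: 0.0269
grip_force: 0.0
grasp [0.5608 0.0898 0.1736] r 0.1451 az -83.8 yaw 71.83 0.026928374886514977 [-0.   0.1 -0.2]
-10 [-0.0406 -0.0763 -0.0002]
-20 [-0.0548 -0.1618 -0.0003]
-30 [-0.0539 -0.2483 -0.0005]
-40 [-0.038  -0.3334 -0.0006]
-50 [-0.0076 -0.4145 -0.0008]
-60 [ 0.0365 -0.489  -0.0009]
```

```bash
python3 -m handwheel '[[0,0,0,0],[0,0,0,0],[-0.015,-0.038,0,0],[-0.028,-0.076,0,0],[-0.036,-0.12,0,0],[-0.042,-0.162,0,0],[-0.043,-0.205,0,0],[-0.042,-0.248,0,0],[-0.035,-0.29,0,0],[-0.026,-0.333,0,0],[-0.026,-0.333,0,0],[-0.026,-0.333,0,0]]' 0 20
python3 kp.py
```

```text
time: 5.9
position: [0.4617, 0.1142, 0.162]
tool_rot: [0.81, 0.587, -0.001, -0.001]
ft_force: [-2.4, 0.6, 5.4]
grip_width: 0.0214
grip_force: 20.0
grasp [0.4617 0.1142 0.173 ] r 0.1459 az -124.8 yaw 71.84 0.021363872694098333 [-2.4  0.6  5.4]
-10 [ 0.0221 -0.0833  0.0002]
-20 [ 0.0675 -0.157   0.0004]
-30 [ 0.125  -0.2217  0.0005]
-40 [ 0.1929 -0.2755  0.0006]
-50 [ 0.2691 -0.3166  0.0007]
-60 [ 0.3512 -0.3439  0.0008]
```

```bash
python3 -m handwheel '[[0.004,-0.017,0,0],[0.008,-0.034,0,0],[0.008,-0.034,0,0],[0.008,-0.034,0,0]]' ; python3 kp.py | head -1;  python3 -m handwheel '[[0.005,-0.017,0,0],[0.01,-0.034,0,0],[0.01,-0.034,0,0],[0.01,-0.034,0,0]]' | grep -E 'pos|ft'; python3 kp.py | head -1
```

```text
time: 6.23
position: [0.454, 0.1198, 0.1619]
tool_rot: [0.81, 0.586, 0.001, -0.001]
ft_force: [-1.8, 1.7, 4.9]
grip_width: 0.0214
grip_force: 20.0
grasp [0.454  0.1198 0.1729] r 0.146 az -128.6 yaw 71.78 0.021409208488782406 [-1.8  1.7  4.9]
position: [0.4521, 0.1216, 0.1621]
ft_force: [10.3, -14.2, -5.9]
grasp [0.4519 0.1217 0.1731] r 0.1459 az -129.6 yaw 72.01 0.02151295345634421 [ 10.3 -14.2  -5.9]
```

Hard stop found at az -129.6° (17 N tangential reaction). Backing off 45°.

```bash
python3 -m handwheel '[[-0.009,0.034,0,0],[-0.018,0.068,0,0],[-0.026,0.11,0,0],[-0.034,0.153,0,0],[-0.034,0.196,0,0],[-0.034,0.239,0,0],[-0.027,0.282,0,0],[-0.02,0.325,0,0],[-0.006,0.365,0,0],[0.008,0.401,0,0],[0.008,0.401,0,0],[0.008,0.401,0,0],[0.008,0.401,0,0]]'; python3 kp.py|head -1
```

```text
time: 7.65
position: [0.5606, 0.0888, 0.1611]
tool_rot: [0.81, 0.587, -0.0, 0.001]
ft_force: [2.0, -5.1, -1.5]
grip_width: 0.0216
grip_force: 20.0
grasp [0.5606 0.0888 0.1721] r 0.146 az -83.9 yaw 71.89 0.021627188920005133 [ 2.  -5.1 -1.5]
```

```bash
python3 -m handwheel '[[0,0,0,0],[0,0,0,0],[0,0,-0.05,0],[0,0,-0.18,0],[0,0,-0.31,0],[0,0,-0.47,0],[-0.4,0.13,-0.47,0],[-0.79,0.26,-0.47,0],[-0.79,0.26,-0.47,0],[-0.79,0.26,-0.47,0],[-0.79,0.26,-0.47,0],[-0.79,0.26,-0.47,0],[-0.79,0.26,-0.47,0],[-0.79,0.26,-0.47,0]]' 60 20
cat > st.py <<'E'
from h import *
import math,sys
K,M,f=cam('wrist',sys.argv[1])
h=cv2.cvtColor(f,cv2.COLOR_RGB2HSV); m=cv2.inRange(h,(105,140,40),(130,255,255))
cs,_=cv2.findContours(cv2.morphologyEx(m,cv2.MORPH_CLOSE,np.ones((5,5))),cv2.RETR_EXTERNAL,cv2.CHAIN_APPROX_NONE)
for c in cs:
    if cv2.contourArea(c)<300: continue
    W=np.array([back(K,M,(p[1],p[0]),.01)[:2] for p in c[:,0]],np.float32)*1000
    (cx,cy),s,a=cv2.minAreaRect(W); b=cv2.boxPoints(((cx,cy),s,a)); e=b[1]-b[0] if s[1]>s[0] else b[2]-b[1]
    e=b[1]-b[0] if np.linalg.norm(b[1]-b[0])>np.linalg.norm(b[2]-b[1]) else b[2]-b[1]
    ang=math.degrees(math.atan2(e[1],e[0]))%180
    print('strip',round(cx),round(cy),np.round(s),'ang',round(ang,1),'to z.011',to([cx/1000,cy/1000,.011]),'turn',round((np.degrees(tyaw())-ang)/360,4))
print(M[:3,3], pose()[:3,3], f.shape)
for r in vision.outline_of('wrist','ring_knob')[:2]: print(r['conf'],r['point'])
mm=cv2.inRange(h,(5,150,90),(20,255,255)); n,_,s,c=cv2.connectedComponentsWithStats(mm); 
for i in range(1,n):
    if s[i,4]>150: print(s[i],back(K,M,c[i][::-1],.185).round(4))
E
python3 st.py w2.png
```

```text
time: 8.82
position: [0.5596, -0.1609, 0.3018]
tool_rot: [0.811, 0.585, 0.0, -0.001]
ft_force: [-0.0, 0.0, 0.0]
grip_width: 0.0524
grip_force: 0.0
strip 496 -436 [56. 60.] ang 150.6 to z.011 [-0.9453  0.0905  0.967 ] turn -0.2191
strip 562 -178 [72. 20.] ang 68.3 to z.011 [-0.0572  0.0299  0.969 ] turn 0.0096
strip 601 -55 [71. 20.] ang 84.3 to z.011 [0.3698 0.0246 0.9699] turn -0.0351
strip 683 -41 [72. 21.] ang 57.6 to z.011 [0.5013 0.2682 0.9696] turn 0.0393
[ 0.58587968 -0.08085892  0.45650274] [ 0.55955579 -0.15927368  0.3017644 ] (480, 640, 3)
[595   0  13  20 196] [ 0.7975 -0.0656  0.185 ]
[550  12  22  27 194] [ 0.7662 -0.0666  0.185 ]
[506  32  21  26 162] [ 0.7348 -0.0685  0.185 ]
[165 154  22  18 280] [ 0.4669 -0.0665  0.185 ]
[579 159  43  87 476] [ 0.7844 -0.2028  0.185 ]
[533 303  42  23 468] [ 0.7397 -0.3022  0.185 ]
[425 315  19  56 375] [ 0.6287 -0.2936  0.185 ]
[200 316  11  55 225] [ 0.4178 -0.2295  0.185 ]
[ 220  384  354   22 6042] [ 0.5875 -0.3516  0.185 ]
```

View pics/w2.png

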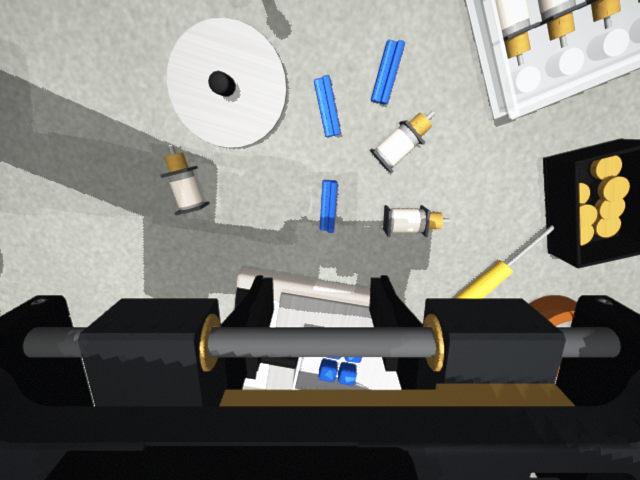

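Wrist view: strips at (388,72), (327,106), (329,206), motors clear by several cm. Picking strip C first.

```bash
python3 -m handwheel '[[-0.057,0.03,0.1,0.0096],[-0.057,0.03,0.24,0.0096],[-0.057,0.03,0.38,0.0096],[-0.057,0.03,0.52,0.0096],[-0.057,0.03,0.66,0.0096],[-0.057,0.03,0.78,0.0096],[-0.057,0.03,0.86,0.0096],[-0.057,0.03,0.92,0.0096],[-0.057,0.03,0.966,0.0096],[-0.057,0.03,0.966,0.0096],[-0.057,0.03,0.966,0.0096]]' 52 15
python3 -m handwheel '[[0,0,0,0],[0,0,0,0],[0,0,0,0],[0,0,0,0],[0,0,0,0],[0,0,0,0],[0,0,-0.3,0],[0,0,-0.5,0]]' 0 15
python3 -c "
from h import *
print(to([.545,.234,.34]),np.degrees(tyaw()))"
```

```text
time: 9.83
position: [0.5634, -0.1767, 0.0124]
tool_rot: [0.827, 0.563, -0.0, -0.001]
ft_force: [-0.2, -0.1, 0.4]
grip_width: 0.0451
grip_force: 0.0
time: 10.5
position: [0.5609, -0.1776, 0.093]
tool_rot: [0.827, 0.562, -0.002, -0.005]
ft_force: [0.2, -0.6, 0.9]
grip_width: 0.0194
grip_force: 15.0
[ 1.2564 -0.5639 -0.8161] 68.34592766838448
```

```bash
python3 -m handwheel '[[0,0,-0.14,0],[0,0,-0.28,0],[0.1,-0.045,-0.42,0],[0.2,-0.09,-0.53,0],[0.4,-0.18,-0.593,0],[0.9,-0.4,-0.593,0],[0.9,-0.4,-0.593,0],[0.9,-0.4,-0.593,0],[0.9,-0.4,-0.593,0],[0.9,-0.4,-0.593,0],[0.9,-0.4,-0.593,0],[0.9,-0.4,-0.593,0]]'
python3 -c "
from h import *
print(to([.545,.236,.24]),np.degrees(tyaw()))"
```

```text
time: 11.5
position: [0.5511, 0.1183, 0.2741]
tool_rot: [0.826, 0.564, -0.0, 0.0]
ft_force: [0.6, -0.7, -0.4]
grip_width: 0.0196
grip_force: 15.0
[ 0.3579 -0.162   0.1136] 68.60788120155729
```

```bash
python3 -m handwheel '[[0,0,-0.14,0],[0,0,-0.2,0],[0.13,-0.06,-0.2,0],[0.26,-0.12,-0.2,0],[0.358,-0.162,-0.2,0],[0.358,-0.162,-0.1,0],[0.358,-0.162,0.02,0],[0.358,-0.162,0.113,0],[0.358,-0.162,0.113,0],[0.358,-0.162,0.113,0]]'
python3 -m handwheel '[[0,0,0,0],[0,0,0,0],[0,0,-0.13,0],[0,0,-0.27,0],[0,0,-0.33,0],[0,0,-0.33,0]]' 45
python3 -c "
from h import *
print(to([.601,-.055,.34]),np.degrees(tyaw()))
cam('wrist','w3.png'); print(vision.look_for('top','strip0')) if 0 else 0"
```

```text
time: 12.33
position: [0.5456, 0.2325, 0.2387]
tool_rot: [0.828, 0.561, -0.002, -0.001]
ft_force: [-0.1, 0.3, -0.0]
grip_width: 0.0196
grip_force: 15.0
time: 12.83
position: [0.55, 0.2348, 0.3478]
tool_rot: [0.827, 0.562, 0.008, 0.003]
ft_force: [0.2, -0.3, 0.7]
grip_width: 0.0387
grip_force: 0.0
[-0.8355  0.5139  0.0251] 68.35510319487031
```

View pics/w3.png

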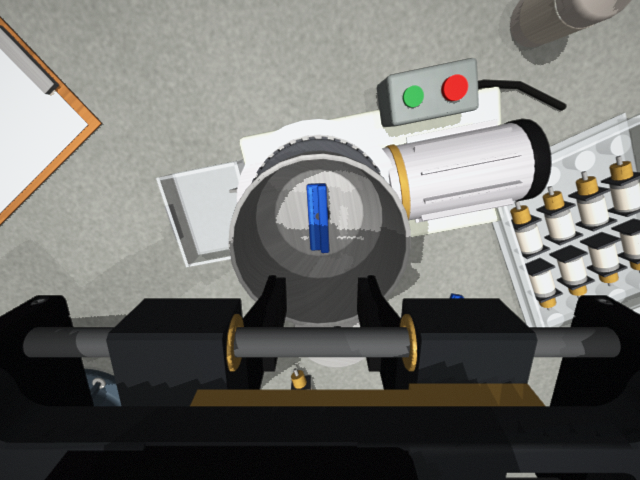

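```bash
python3 -m handwheel '[[-0.2,0.12,0,-0.02],[-0.4,0.24,0,-0.044],[-0.835,0.514,0.15,-0.044],[-0.835,0.514,0.15,-0.044],[-0.835,0.514,0.15,-0.044],[-0.835,0.514,0.15,-0.044],[-0.835,0.514,0.15,-0.044],[-0.835,0.514,0.15,-0.044],[-0.835,0.514,0.15,-0.044],[-0.835,0.514,0.15,-0.044]]' 52
python3 st.py w4.png
```

```text
time: 13.72
position: [0.5965, -0.0559, 0.2933]
tool_rot: [0.743, 0.67, -0.0, -0.001]
ft_force: [-0.6, 0.3, 0.2]
grip_width: 0.0454
grip_force: 0.0
strip 601 -57 [71. 18.] ang 83.9 to z.011 [-0.0056  0.0172  0.9427] turn 0.0007
strip 682 -42 [70. 23.] ang 57.5 to z.011 [0.0702 0.2801 0.9425] turn 0.0741
[0.6048251  0.0281687  0.44799101] [ 0.59658033 -0.05479615  0.29381541] (480, 640, 3)
0.7 [44.7, 255.0]
0.51 [372.7, 307.6]
[628  15  12  21 178] [0.8262 0.0743 0.185 ]
[583  23  16  21 213] [0.7962 0.0728 0.185 ]
[ 233   29   41   47 1271] [0.5619 0.0859 0.185 ]
[537  32  15  21 182] [0.7646 0.0708 0.185 ]
[493  41  11  20 151] [0.7332 0.0685 0.185 ]
[162 207  19  18 277] [ 0.4753 -0.0251  0.185 ]
[396 222  19  20 207] [ 0.665  -0.0583  0.185 ]
[549 300  25  27 182] [ 0.7997 -0.1468  0.185 ]
[213 317  10  54 222] [ 0.4892 -0.1487  0.185 ]
[419 316  11  55 235] [ 0.6798 -0.1671  0.185 ]
[444 384  49  16 473] [ 0.7171 -0.2247  0.185 ]
[523 384  26  15 194] [ 0.788  -0.2329  0.185 ]
[289 391  31   9 154] [ 0.5589 -0.214   0.185 ]
[365 390  34  10 205] [ 0.6345 -0.2217  0.185 ]
```

```bash
python3 -m handwheel '[[0,0.017,0.1,0],[0,0.017,0.24,0],[0,0.017,0.38,0],[0,0.017,0.52,0],[0,0.017,0.66,0],[0,0.017,0.76,0],[0,0.017,0.84,0],[0,0.017,0.9,0],[0,0.017,0.939,0],[0,0.017,0.939,0],[0,0.017,0.939,0]]' 52 15
python3 -m handwheel '[[0,0,0,0],[0,0,0,0],[0,0,0,0],[0,0,0,0],[0,0,0,0],[0,0,0,0],[0,0,-0.13,0],[0,0,-0.26,0],[0,0,-0.4,0],[0,0,-0.54,0],[0,0,-0.67,0],[0,0,-0.81,0],[0,0,-0.94,0],[0.14,0,-1,0],[0.14,0,-1,0]]' 0 15
python3 -c "
from h import *
print(to([.545,.234,.33]),np.degrees(tyaw()))"
```

```text
time: 14.73
position: [0.6025, -0.0549, 0.0127]
tool_rot: [0.741, 0.671, 0.0, 0.0]
ft_force: [0.6, 0.2, 0.6]
grip_width: 0.0451
grip_force: 0.0
time: 15.98
position: [0.6088, -0.0109, 0.3183]
tool_rot: [0.741, 0.671, 0.005, 0.003]
ft_force: [-1.1, -0.6, -0.1]
grip_width: 0.0203
grip_force: 15.0
[ 0.7911 -0.2925 -0.0399] 84.29470181662155
```

```bash
python3 -m handwheel '[[0.14,-0.05,-0.04,0],[0.28,-0.1,-0.04,0],[0.42,-0.15,-0.04,0],[0.56,-0.2,-0.04,0],[0.68,-0.25,-0.04,0],[0.791,-0.292,-0.04,0],[0.791,-0.292,0,0],[0.791,-0.292,0.13,0],[0.791,-0.292,0.25,0],[0.791,-0.292,0.25,0],[0.791,-0.292,0.25,0]]'
python3 -m handwheel '[[0,0,0,0],[0,0,0,0],[0,0,-0.13,0],[0,0,-0.27,0],[0,0,-0.33,0],[0,0,-0.33,0]]' 45
python3 -c "
from h import *
print(to([.682,-.042,.30]),np.degrees(tyaw()))"
```

```text
time: 16.9
position: [0.5413, 0.2304, 0.2353]
tool_rot: [0.742, 0.671, -0.003, -0.002]
ft_force: [-0.3, -0.4, -0.2]
grip_width: 0.0199
grip_force: 15.0
time: 17.4
position: [0.5473, 0.2313, 0.3452]
tool_rot: [0.742, 0.67, 0.007, 0.004]
ft_force: [0.6, -0.4, 0.7]
grip_width: 0.0388
grip_force: 0.0
[-0.8617  0.5367  0.1547] 84.18690508216488
```

```bash
python3 -m handwheel '[[-0.13,0.08,0,0],[-0.26,0.16,0,0.02],[-0.86,0.537,0.15,0.04],[-0.86,0.537,0.15,0.06],[-0.86,0.537,0.15,0.074],[-0.86,0.537,0.15,0.074],[-0.86,0.537,0.15,0.074],[-0.86,0.537,0.15,0.074],[-0.86,0.537,0.15,0.074],[-0.86,0.537,0.15,0.074],[-0.86,0.537,0.15,0.074]]' 52
python3 st.py w5.png | head -3
```

```text
time: 18.32
position: [0.677, -0.0412, 0.292]
tool_rot: [0.876, 0.482, 0.0, -0.0]
ft_force: [0.5, 0.2, 0.2]
grip_width: 0.0453
grip_force: 0.0
strip 681 -43 [71. 20.] ang 57.4 to z.011 [8.000e-04 1.630e-02 9.376e-01] turn 0.0007
[0.72162918 0.03025413 0.44668777] [ 0.6769931  -0.0406311   0.29227518] (480, 640, 3)
0.78 [86.8, 76.0]
```

```bash
python3 -m handwheel '[[0,0.016,0.1,0],[0,0.016,0.24,0],[0,0.016,0.38,0],[0,0.016,0.52,0],[0,0.016,0.66,0],[0,0.016,0.76,0],[0,0.016,0.84,0],[0,0.016,0.9,0],[0,0.016,0.934,0],[0,0.016,0.934,0],[0,0.016,0.934,0]]' 45 15
python3 -m handwheel '[[0,0,0,0],[0,0,0,0],[0,0,0,0],[0,0,0,0],[0,0,0,0],[0,0,0,0],[0,0,-0.13,0],[0,0,-0.26,0],[0,0,-0.4,0],[0,0,-0.54,0],[0,0,-0.67,0],[0,0,-0.81,0],[0,0,-0.94,0],[0.14,0,-1,0],[0.14,0,-1,0]]' 0 15
python3 -c "
from h import *
print(to([.545,.234,.33]),np.degrees(tyaw()))"
```

```text
time: 19.33
position: [0.6821, -0.0439, 0.0121]
tool_rot: [0.876, 0.482, 0.001, 0.0]
ft_force: [-0.2, -0.8, 0.1]
grip_width: 0.0391
grip_force: 0.0
time: 20.58
position: [0.7084, -0.0061, 0.318]
tool_rot: [0.876, 0.482, 0.007, 0.003]
ft_force: [0.5, 1.4, 0.1]
grip_width: 0.0198
grip_force: 15.0
[ 0.3855 -0.8878 -0.0466] 57.68264074323631
```

```bash
python3 -m handwheel '[[0.06,-0.13,-0.04,0],[0.385,-0.887,-0.04,0],[0.385,-0.887,-0.04,0],[0.385,-0.887,-0.04,0],[0.385,-0.887,-0.04,0],[0.385,-0.887,-0.04,0],[0.385,-0.887,-0.04,0],[0.385,-0.887,-0.04,0],[0.385,-0.887,0.1,0],[0.385,-0.887,0.23,0],[0.385,-0.887,0.23,0],[0.385,-0.887,0.23,0]]'
python3 -m handwheel '[[0,0,0,0],[0,0,0,0],[0,0,-0.13,0],[0,0,-0.27,0],[0,0,-0.33,0],[0,0,-0.33,0]]' 45
python3 -c "
from h import *
K,M,f=cam('wrist','w6.png')
print(np.degrees(tyaw()))
for n in ['top','side']:
    K,M,f=cam(n,n+'1.png')
    for l,z in [('scoop',.07),('scoop_handle',.08),('scale_plate',.05)]:
        for r in vision.outline_of(n,l)[:1]:
            m=r['mask'].astype(np.uint8); c,s,a=cv2.minAreaRect(cv2.findNonZero(m)); print(n,l,r['conf'],r['point'],(c,s,a),back(K,M,r['point'],z))
a=cv2.imread('pics/w6.png')[140:340,200:440]; b=cv2.imread('pics/top1.png')[210:370,370:530]
cv2.imwrite('pics/mix.png',np.hstack([cv2.resize(a,(360,300)),cv2.resize(b,(440,440))[:300]]) if 0 else np.hstack([cv2.resize(a,(320,480))*1,cv2.resize(b,(480,480))]))
"
```

```text
time: 21.58
position: [0.5395, 0.2303, 0.2399]
tool_rot: [0.876, 0.482, -0.003, -0.001]
ft_force: [0.5, -0.0, 1.2]
grip_width: 0.0196
grip_force: 15.0
time: 22.08
position: [0.5455, 0.2315, 0.3501]
tool_rot: [0.876, 0.481, 0.008, 0.002]
ft_force: [1.5, 0.9, -0.4]
grip_width: 0.0384
grip_force: 0.0
57.55013497650904
top scoop 0.96 [268.8, 466.0] ((456.8062438964844, 285.36334228515625), (43.52941131591797, 110.94117736816406), 28.072484970092773) [ 0.52233257 -0.38714618  0.07      ]
top scoop_handle 0.88 [265.5, 464.1] ((457.25439453125, 285.4722900390625), (43.118736267089844, 110.33428192138672), 27.474428176879883) [ 0.52745288 -0.38088167  0.08      ]
top scale_plate 0.68 [309.7, 438.1] ((449.98321533203125, 297.5343322753906), (92.32521057128906, 111.3597640991211), 26.075355529785156) [ 0.44018123 -0.32878042  0.05      ]
```

View pics/mix.png

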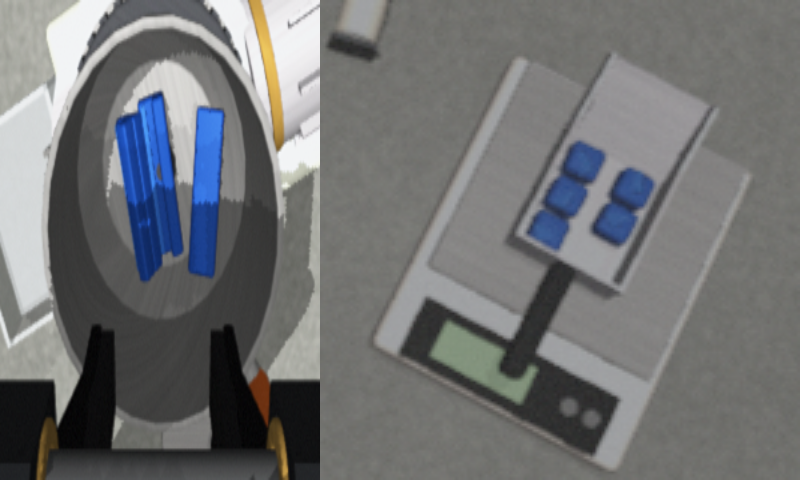

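All three strips lie flat in the hopper; the scoop holds five lumps, handle from about (451,298) to (433,335) in the top view. The tool can't tilt, so I'll pivot the scoop on the hopper rim in a loose grip. First, get above the handle.

```bash
cat > sc.py <<'E'
from h import *
import math
K,M,f=cam('top'); a=back(K,M,(298.3,451),.09); b=back(K,M,(334,434),.09); h=math.degrees(math.atan2(a[1]-b[1],a[0]-b[0]))
print(a,b,np.linalg.norm(a-b),'heading',h)
u=(a-b)/np.linalg.norm(a-b); g=a-u*.044; print('grip',g,to([g[0],g[1],.30]),'yaw',np.degrees(tyaw()))
E
python3 sc.py
```

```text
[ 0.4587946  -0.34705056  0.09      ] [ 0.38829939 -0.30886684  0.09      ] 0.08017213391806734 heading -28.442185351722724
grip [ 0.42010548 -0.32609461  0.09      ] [-1.7827  0.6551  0.1355] yaw 57.56691918944586
```

```bash
python3 -m handwheel '[[-0.98,0.36,0,0],[-0.98,0.36,0,0],[-0.98,0.36,0,0.03],[-0.98,0.36,0,0.05],[-0.98,0.36,0,0.07],[-0.98,0.36,0,0.09],[-0.98,0.36,0,0.11],[-0.98,0.36,0,0.13],[-0.98,0.36,0,0.13]]' 60
python3 sc.py
```

```text
time: 23.33
position: [0.4742, -0.0796, 0.341]
tool_rot: [0.996, 0.088, -0.0, 0.001]
ft_force: [-0.1, 0.8, 0.0]
grip_width: 0.0521
grip_force: 0.0
[ 0.4587946  -0.34705056  0.09      ] [ 0.38829939 -0.30886684  0.09      ] 0.08017213391806734 heading -28.442185351722724
grip [ 0.42010548 -0.32609461  0.09      ] [-0.3247  0.7829  0.1366] yaw 10.179509894326234
```

```bash
python3 -m handwheel '[[-0.32,0.78,0.14,0.02],[-0.32,0.78,0.14,0.04],[-0.32,0.78,0.14,0.06],[-0.32,0.78,0.14,0.08],[-0.32,0.78,0.14,0.1],[-0.32,0.78,0.14,0.107],[-0.32,0.78,0.14,0.107],[-0.32,0.78,0.14,0.107],[-0.32,0.78,0.14,0.107]]'
python3 -c "
from h import *
K,M,f=cam('wrist','w7.png'); print(tyaw()*57.3,pose()[:3,3])
for l,z in [('scoop',.07),('scoop_handle',.09)]:
    for r in vision.look_for('wrist',l)[:2]: print(l,r['conf'],r['point'],back(K,M,r['point'],z))
"
```

```text
time: 24.13
position: [0.4243, -0.3223, 0.2986]
tool_rot: [0.971, -0.239, -0.001, -0.001]
ft_force: [-0.2, 0.6, -0.7]
grip_width: 0.0521
grip_force: 0.0
-27.64315752330882 [ 0.42451003 -0.32157381  0.29894983]
scoop 0.93 [76.1, 331.4] [ 0.54087569 -0.39523438  0.07      ]
scoop_handle 0.64 [72.2, 332.2] [ 0.5414199  -0.39579726  0.09      ]
```

View pics/w7.png

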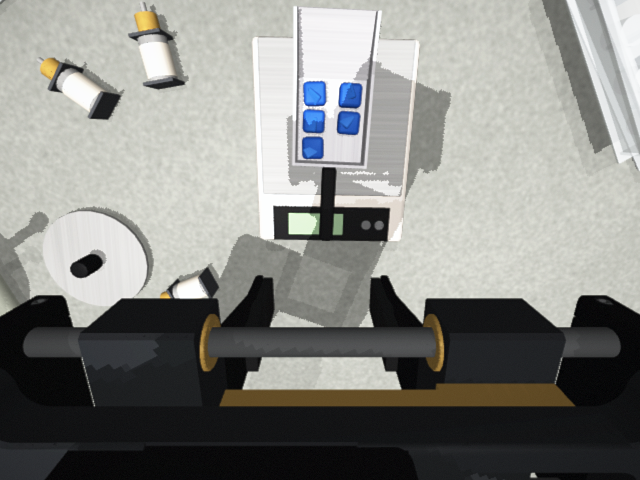

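Scoop square ahead; handle from (329,170) to (327,238).

```bash
python3 -c "
from h import *
K,M,f=cam('wrist')
a=back(K,M,(169,329),.09);b=back(K,M,(238.5,327),.09);L=np.linalg.norm(a-b);u=(a-b)/L
print(a,b,L,'heading',np.degrees(np.arctan2(u[1],u[0])))
g=b+u*.036; print(g,to([g[0],g[1],.069]),'yaw',np.degrees(tyaw()))
wall=[back(K,M,p,.09) for p in [(8,294),(8,380),(165,294),(168,364)]]; print(np.round(wall,3))
"
```

```text
[ 0.4596222  -0.34872202  0.09      ] [ 0.39045008 -0.31055947  0.09      ] 0.0790010292673732 heading -28.885708277505174
[ 0.42197114 -0.32794978  0.09      ] [0.0016 0.0243 0.7685] yaw -27.58183107973143
[[ 0.608 -0.388  0.09 ]
 [ 0.57  -0.46   0.09 ]
 [ 0.481 -0.317  0.09 ]
 [ 0.443 -0.383  0.09 ]]
```

```bash
python3 -m handwheel '[[0.002,0.024,0.12,0.0036],[0.002,0.024,0.26,0.0036],[0.002,0.024,0.4,0.0036],[0.002,0.024,0.52,0.0036],[0.002,0.024,0.62,0.0036],[0.002,0.024,0.7,0.0036],[0.002,0.024,0.768,0.0036],[0.002,0.024,0.768,0.0036],[0.002,0.024,0.768,0.0036]]' 45 50
python3 -m handwheel '[[0,0,0,0],[0,0,0,0],[0,0,0,0],[0,0,0,0],[0,0,0,0],[0,0,0,0],[0,0,0,0]]' 0 50
python3 -m handwheel '[[0,0,-0.03,0],[0,0,-0.06,0],[0,0,-0.1,0],[0,0,-0.1,0],[0,0,-0.1,0]]'
python3 -c "
from h import *
K,M,f=cam('wrist','w8.png')
K,M,g=cam('side','s8.png')
cv2.imwrite('pics/mix8.png',np.hstack([f,cv2.resize(g[130:340,330:490],(366,480))])[:,:,::-1][:, 200:])
"
```

```text
time: 25.08
position: [0.4217, -0.3285, 0.0685]
tool_rot: [0.968, -0.25, -0.001, -0.001]
ft_force: [-0.2, 0.7, -0.1]
grip_width: 0.0393
grip_force: 0.0
time: 25.67
position: [0.4218, -0.33, 0.0696]
tool_rot: [0.968, -0.251, 0.001, 0.0]
ft_force: [-0.2, 0.9, 5.3]
grip_width: 0.0153
grip_force: 50.0
time: 26.08
position: [0.4216, -0.33, 0.0994]
tool_rot: [0.968, -0.251, 0.0, 0.0]
ft_force: [0.4, 0.8, -2.4]
grip_width: 0.0153
grip_force: 50.0
```

View pics/mix8.png

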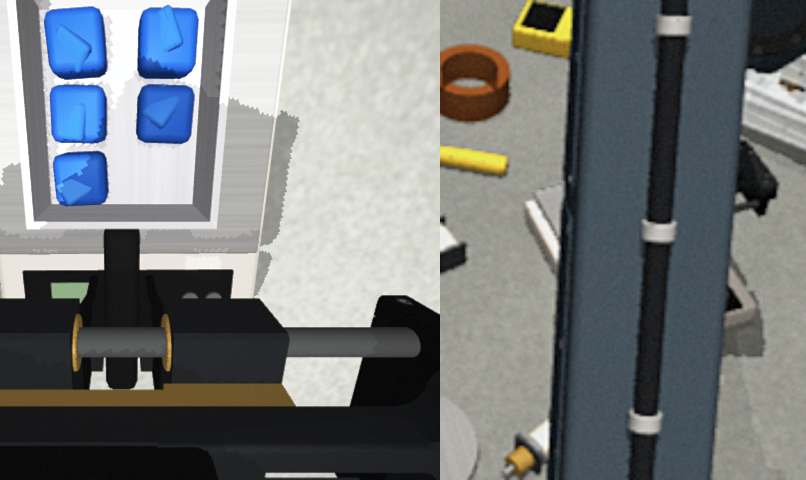

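Firmly level (2.4 N load). Carrying to the hopper, heading +90°.

```bash
python3 -m handwheel '[[0,0,-0.1,0],[0,0,-0.2,0],[0,0,-0.3,0],[0,0,-0.4,0],[0,0,-0.5,0],[0,0,-0.6,0],[0,0,-0.7,0],[0,0,-0.77,-0.01],[-0.01,-0.1,-0.77,-0.025],[-0.02,-0.2,-0.77,-0.04],[-0.03,-0.3,-0.77,-0.055],[-0.04,-0.4,-0.77,-0.07],[-0.05,-0.5,-0.77,-0.085],[-0.06,-0.6,-0.77,-0.1],[-0.07,-0.7,-0.77,-0.115],[-0.08,-0.78,-0.77,-0.13],[-0.08,-0.82,-0.77,-0.145],[-0.08,-0.83,-0.77,-0.15],[-0.08,-0.83,-0.77,-0.15]]'
python3 -c "
from h import *
print(to([.545,.025,.32]),(np.degrees(tyaw())-90)/360)
K,M,g=cam('side','s9.png')
"
```

```text
time: 27.77
position: [0.5211, -0.0989, 0.3286]
tool_rot: [0.976, 0.217, -0.001, -0.001]
ft_force: [-1.0, -0.4, -2.2]
grip_width: 0.0154
grip_force: 50.0
[ 0.2476 -0.3402  0.029 ] -0.18023593253043768
```

View pics/s9.png

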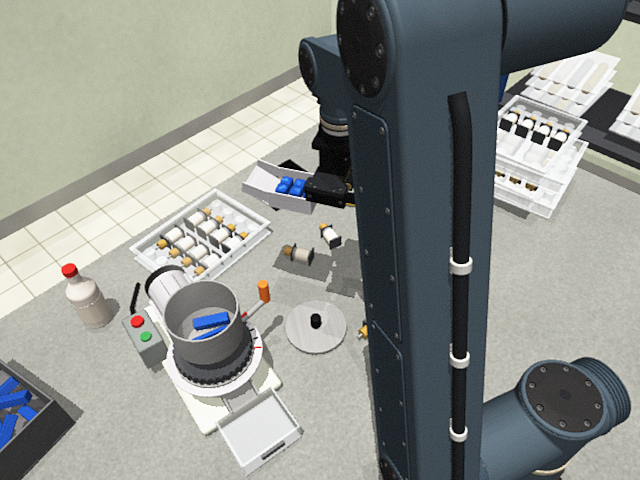

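```bash
python3 -m handwheel '[[0.02,-0.03,0,-0.015],[0.04,-0.06,0,-0.03],[0.07,-0.1,0,-0.045],[0.1,-0.13,0,-0.06],[0.12,-0.17,0,-0.075],[0.15,-0.2,0,-0.09],[0.17,-0.24,0,-0.105],[0.2,-0.27,0,-0.12],[0.22,-0.3,0,-0.135],[0.24,-0.33,0,-0.15],[0.247,-0.34,0,-0.165],[0.247,-0.34,0,-0.18],[0.247,-0.34,0,-0.18],[0.247,-0.34,0,-0.18]]'
python3 -c "
from h import *
print(to([.545,.030,.294]),(np.degrees(tyaw())))
K,M,g=cam('side','s10.png'); _,_,w=cam('wrist')
cv2.imwrite('pics/m10.png',np.hstack([cv2.resize(g[150:400,130:390],(416,400)),cv2.resize(w[:480,160:600],(367,400))])[:,:,::-1])
"
```

```text
time: 28.98
position: [0.5454, 0.0226, 0.3294]
tool_rot: [0.71, 0.704, -0.0, -0.0]
ft_force: [-0.6, 0.1, -2.2]
grip_width: 0.0155
grip_force: 50.0
[ 0.0246 -0.0015  0.1179] 89.52415788570158
```

View pics/m10.png

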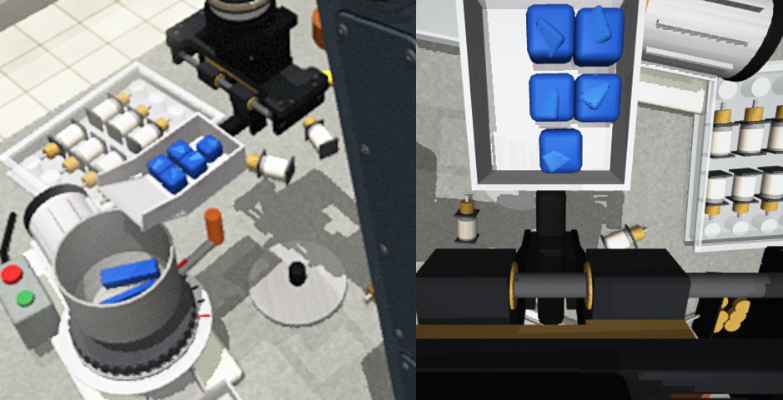

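Scoop level with the pan's front above the near rim. Now rest it on the rim, loosen the grip, and raise along the pivot arc to 30° first.

```bash
python3 -m handwheel '[[0.005,0,0.04,0],[0.01,0,0.08,0],[0.015,0,0.11,0],[0.018,0,0.128,0],[0.018,0,0.128,0],[0.018,0,0.128,0]]'
python3 -m handwheel '[[0,0,0,0],[0,0,0,0],[0,0,0,0]]' 0 6
python3 -m handwheel '[[0.01,0,-0.03,0],[0.025,0,-0.07,0],[0.042,0,-0.112,0],[0.065,0,-0.147,0],[0.09,0,-0.182,0],[0.113,0,-0.215,0],[0.113,0,-0.215,0],[0.113,0,-0.215,0],[0.113,0,-0.215,0]]'
cat > sl.py <<'E'
from h import *
import sys
for n in ['side','wrist','top']:
    K,M,f=cam(n,sys.argv[1]+n+'.png')
    print(n,[(round(r['conf'],2),np.round(r['point']).tolist()) for r in vision.look_for(n,'lump0')])
    for r in vision.outline_of(n,'scoop')[:1]: 
        m=r['mask'].astype(np.uint8); print('scoop',round(r['conf'],2),np.round(r['point']),cv2.boundingRect(cv2.findNonZero(m)),m.sum())
E
python3 sl.py a
```

```text
time: 29.58
position: [0.5457, 0.0286, 0.2913]
tool_rot: [0.709, 0.705, -0.0, -0.0]
ft_force: [-0.3, -0.3, -2.5]
grip_width: 0.0156
grip_force: 50.0
time: 29.83
position: [0.546, 0.0287, 0.2921]
tool_rot: [0.709, 0.706, 0.0, 0.001]
ft_force: [0.2, -0.2, -1.3]
grip_width: 0.0165
grip_force: 6.0
time: 30.58
position: [0.546, 0.0623, 0.3561]
tool_rot: [0.709, 0.706, 0.0, 0.001]
ft_force: [0.7, -1.2, 0.1]
grip_width: 0.0158
grip_force: 6.0
side [(0.72, [269.0, 237.0]), (0.68, [277.0, 232.0]), (0.52, [271.0, 220.0]), (0.5, [260.0, 230.0]), (0.48, [255.0, 246.0])]
scoop 0.59 [285. 228.] (189, 220, 86, 99) 3210
wrist [(0.98, [96.0, 324.0]), (0.93, [136.0, 320.0]), (0.85, [94.0, 365.0]), (0.74, [137.0, 368.0]), (0.69, [174.0, 329.0]), (0.64, [62.0, 448.0])]
scoop 0.96 [138. 301.] (241, 0, 162, 389) 31000
top [(0.56, [238.0, 167.0]), (0.55, [223.0, 165.0]), (0.5, [336.0, 321.0])]
scoop 0.94 [226. 153.] (131, 208, 115, 40) 1141
```

```bash
python3 -m handwheel '[[0.03,0,-0.028,0],[0.062,0,-0.056,0],[0.095,0,-0.082,0],[0.13,0,-0.102,0],[0.17,0,-0.12,0],[0.209,0,-0.135,0],[0.209,0,-0.135,0],[0.209,0,-0.135,0],[0.209,0,-0.135,0]]'
python3 sl.py b
```

```text
time: 31.78
position: [0.5458, 0.1259, 0.3961]
tool_rot: [0.708, 0.706, 0.0, -0.0]
ft_force: [-0.3, 0.1, -1.5]
grip_width: 0.0162
grip_force: 6.0
side [(0.74, [284.0, 219.0]), (0.69, [288.0, 206.0]), (0.57, [299.0, 195.0]), (0.51, [296.0, 214.0]), (0.49, [311.0, 205.0]), (0.22, [269.0, 227.0])]
scoop 0.84 [272. 227.] (183, 224, 75, 107) 3247
wrist [(0.97, [132.0, 318.0]), (0.72, [105.0, 353.0]), (0.71, [65.0, 351.0]), (0.69, [95.0, 321.0]), (0.63, [63.0, 324.0])]
scoop 0.86 [208. 320.] (250, 74, 144, 315) 22085
top []
scoop 0.6 [235. 176.] (173, 204, 16, 41) 74
```

View pics/bside.png

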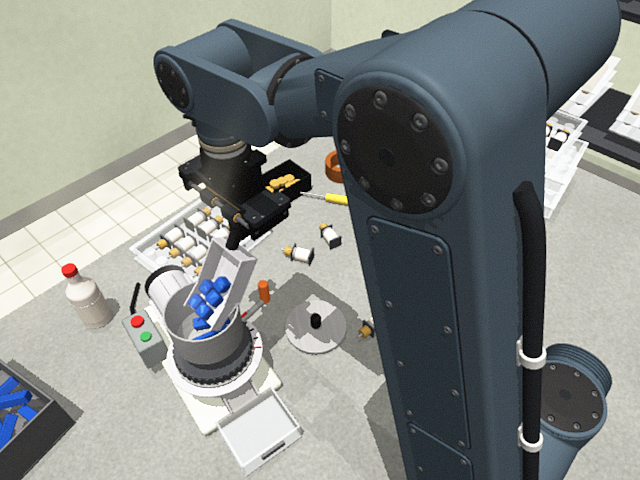

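It works: the scoop is about 60° down on the rim with the lumps sliding into the hopper (near 205,295). Steeper now.

```bash
python3 -m handwheel '[[0.027,0,-0.007,0],[0.054,0,-0.013,0],[0.081,0,-0.019,0],[0.109,0,-0.021,0],[0.137,0,-0.023,0],[0.165,0,-0.023,0],[0.165,0,-0.023,0],[0.165,0,-0.023,0],[0.165,0,-0.023,0],[0.165,0,-0.023,0]]'
python3 sl.py c
```

```text
time: 33.07
position: [0.546, 0.1747, 0.4031]
tool_rot: [0.709, 0.706, -0.0, -0.0]
ft_force: [-0.7, -0.2, -2.5]
grip_width: 0.0157
grip_force: 6.0
side [(0.38, [326.0, 186.0])]
scoop 0.9 [292. 208.] (172, 238, 67, 101) 3859
wrist [(0.76, [112.0, 297.0]), (0.72, [110.0, 323.0]), (0.66, [103.0, 343.0]), (0.4, [116.0, 360.0])]
scoop 0.83 [212. 325.] (253, 107, 138, 282) 21472
top []
scoop 0.63 [238. 151.] (132, 200, 24, 59) 458
```

```bash
python3 -m handwheel '[[0.03,0,-0.03,0],[0.05,0,-0.08,0],[0.06,0,-0.13,0],[0.06,0,-0.15,0],[0.06,0,-0.15,0],[0.09,0,-0.15,0],[0.06,0,-0.15,0],[0.09,0,-0.15,0],[0.06,0,-0.15,0],[0.06,0,-0.15,0],[0.06,0,-0.15,0]]'
python3 sl.py d
python3 -c "
import cv2,numpy as np
a=cv2.imread('pics/dside.png')[190:390,120:300];b=cv2.imread('pics/dwrist.png')[0:400,180:460]
cv2.imwrite('pics/md.png',np.hstack([cv2.resize(a,(450,500)),cv2.resize(b,(350,500))]))"
```

```text
time: 34.43
position: [0.5462, 0.1925, 0.4478]
tool_rot: [0.709, 0.705, -0.0, -0.0]
ft_force: [0.5, -0.6, -1.8]
grip_width: 0.0162
grip_force: 6.0
side [(0.47, [334.0, 184.0])]
scoop 0.94 [279. 200.] (167, 223, 62, 110) 4016
wrist [(0.89, [124.0, 339.0]), (0.86, [130.0, 299.0]), (0.63, [136.0, 355.0]), (0.47, [130.0, 324.0]), (0.28, [143.0, 401.0])]
scoop 0.88 [228. 321.] (254, 125, 137, 265) 19650
top [(0.67, [246.0, 140.0]), (0.57, [260.0, 126.0]), (0.45, [228.0, 137.0])]
scoop 0.93 [228. 128.] (105, 189, 33, 69) 1052
```

View pics/md.png

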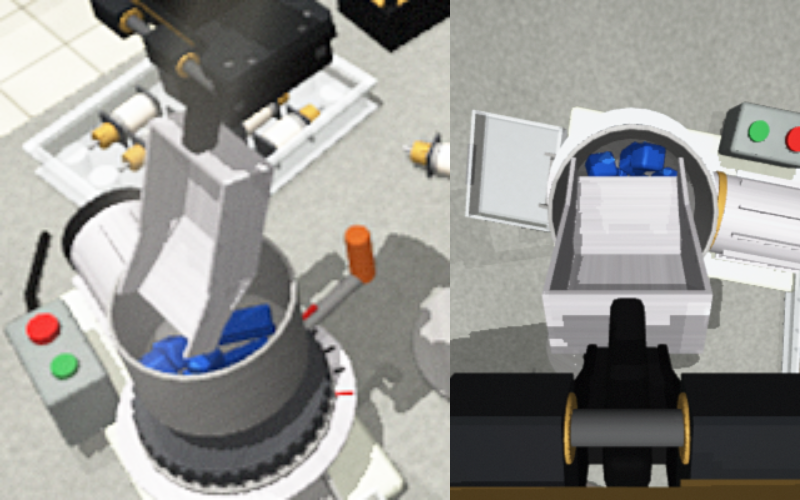

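The scoop is empty and all the lumps are in the hopper. Reversing the arc to lever the scoop level again.

```bash
python3 -m handwheel '[[-0.03,0,0.05,0],[-0.06,0,0.1,0],[-0.06,0,0.15,0],[-0.1,0,0.152,0],[-0.144,0,0.154,0],[-0.185,0,0.163,0],[-0.225,0,0.173,0],[-0.263,0,0.19,0],[-0.3,0,0.208,0],[-0.339,0,0.226,0],[-0.372,0,0.252,0],[-0.404,0,0.28,0],[-0.434,0,0.308,0],[-0.47,0,0.36,0],[-0.505,0,0.411,0],[-0.525,0,0.465,0],[-0.547,0,0.523,0],[-0.547,0,0.523,0],[-0.547,0,0.523,0]]' 0 8
python3 -m handwheel '[[0,0,0,0],[0,0,0,0],[0,0,0,0],[0,0,-0.04,0],[0,0,-0.08,0],[0,0,-0.12,0],[0,0,-0.13,0],[0,0,-0.13,0]]' 0 50
cat > m.py <<'E'
import cv2,numpy as np
from h import *
K,M,f=cam('side','s12.png'); K,M,g=cam('wrist','w12.png')
cv2.imwrite('pics/m12.png',np.hstack([cv2.resize(f[150:400,130:390],(416,400)),cv2.resize(g[:,160:600],(367,400))])[:,:,::-1])
for r in vision.outline_of('wrist','scoop')[:1]: print(np.round(r['point']),cv2.boundingRect(cv2.findNonZero(r['mask'].astype(np.uint8))),r['mask'].sum())
vision.camera('side')
for r in vision.outline_of('side','scoop')[:1]: print(np.round(r['point']),cv2.boundingRect(cv2.findNonZero(r['mask'].astype(np.uint8))),r['mask'].sum())
E
python3 m.py
```

```text
time: 36.47
position: [0.5449, 0.0279, 0.2903]
tool_rot: [0.709, 0.705, -0.001, -0.001]
ft_force: [-0.2, 0.0, -0.7]
grip_width: 0.0157
grip_force: 8.0
time: 37.13
position: [0.5463, 0.029, 0.3319]
tool_rot: [0.708, 0.706, 0.001, 0.001]
ft_force: [-0.1, -0.7, -0.6]
grip_width: 0.0156
grip_force: 50.0
[117. 320.] (208, 0, 228, 384) 51143
[259. 239.] (186, 221, 97, 76) 4132
```

```bash
python3 -c "
import cv2,numpy as np
a=cv2.imread('pics/w8.png',0);b=cv2.imread('pics/w12.png',0)
# template match the rear wall region incl. handle root, edges only
ea=cv2.Canny(a,60,150);eb=cv2.Canny(b,60,150)
for (r0,r1,c0,c1) in [(195,285,215,425),(200,240,215,290),(200,240,345,425),(235,290,290,350)]:
    t=a[r0:r1,c0:c1]
    R=cv2.matchTemplate(b,t,cv2.TM_CCOEFF_NORMED);_,v,_,l=cv2.minMaxLoc(R);print((c0,r0),l,round(v,2))
for r in range(180,260,6): print(r,a[r,[240,270,300,330,380,400]],b[r,[240,270,300,330,380,400]])
"
```

```text
(215, 195) (215, 190) 0.58
(215, 200) (215, 196) 0.69
(345, 200) (345, 195) 0.95
(290, 235) (290, 241) 0.92
180 [111 130  76 231 231 105] [ 72 240 238 238 242  83]
186 [109 129  79 231 231 106] [ 72 240 237 236 242  81]
192 [110 130  78 230 229 106] [ 70 240 237 235 242  83]
198 [111 129  79 231 229 106] [ 71 242 238 238 244  81]
204 [112  87  89 153 153 104] [ 71 104 104 104 107  81]
210 [111 123 125 127 127 107] [ 82 102 102 102 106 105]
216 [124 123 125 124 126 124] [143 145 145 147 154 155]
222 [255 217 220 222 225 223] [231 232 232 237 242 243]
228 [221 211 214 189 221 219] [188 203 200  20 173 109]
234 [169 149 151  25 155 173] [173 148 129  23 159 112]
240 [156 157 157  27 156 155] [174 133 134  21 102 111]
246 [153 153 155  25 158 159] [108 134 129  22 109 115]
252 [148 144 141  27 141 146] [111 132 133  23 112 111]
258 [229 230 230  24 230 241] [109 112 117  23 108 110]
```

Scoop is essentially level (edge shift ~5 px). Carrying it back to the scale.

```bash
python3 -m handwheel '[[-0.05,-0.015,0,0.012],[-0.1,-0.03,0,0.025],[-0.15,-0.045,0,0.04],[-0.2,-0.06,0,0.055],[-0.26,-0.08,0,0.07],[-0.32,-0.1,0,0.085],[-0.38,-0.12,0,0.1],[-0.44,-0.14,0,0.115],[-0.5,-0.16,0,0.13],[-0.56,-0.18,0,0.145],[-0.6,-0.19,0,0.16],[-0.65,-0.2,0,0.17],[-0.65,-0.2,0,0.17],[-0.65,-0.2,0,0.17]]'
python3 -c "
from h import *
print(to([.4217,-.3285,.12]),(np.degrees(tyaw())+28.9)/360)"
```

```text
time: 38.55
position: [0.4844, -0.1663, 0.3298]
tool_rot: [0.969, 0.246, -0.0, -0.001]
ft_force: [0.1, 0.9, -0.9]
grip_width: 0.0155
grip_force: 50.0
[-0.4415  0.3766  0.6988] 0.15951239586701382
```

```bash
python3 -m handwheel '[[-0.04,0.04,0,0.012],[-0.08,0.07,0,0.025],[-0.12,0.11,0,0.04],[-0.17,0.15,0,0.055],[-0.22,0.19,0,0.07],[-0.27,0.23,0,0.085],[-0.32,0.27,0,0.1],[-0.37,0.31,0,0.115],[-0.41,0.35,0,0.13],[-0.441,0.377,0.05,0.145],[-0.441,0.377,0.15,0.1595],[-0.441,0.377,0.27,0.1595],[-0.441,0.377,0.39,0.1595],[-0.441,0.377,0.5,0.1595],[-0.441,0.377,0.6,0.1595],[-0.441,0.377,0.68,0.1595],[-0.441,0.377,0.73,0.1595],[-0.441,0.377,0.765,0.1595],[-0.441,0.377,0.765,0.1595],[-0.441,0.377,0.765,0.1595]]'
python3 -c "
from h import *
print(to([.4217,-.3285,.069]),(np.degrees(tyaw())+28.9)/360)"
```

```text
time: 40.22
position: [0.423, -0.3281, 0.1008]
tool_rot: [0.969, -0.249, -0.0, -0.0]
ft_force: [-0.5, 0.1, -1.3]
grip_width: 0.0152
grip_force: 50.0
[-0.0031  0.0032  0.1059] 0.00025662183082636583
```

```bash
python3 -m handwheel '[[0,0,0,0],[0,0,0,0],[0,0,0.03,0],[0,0,0.06,0],[0,0,0.085,0],[0,0,0.1,0],[0,0,0.106,0],[0,0,0.106,0],[0,0,0.106,0]]' 0 6
python3 -m handwheel '[[0,0,0,0],[0,0,0,0],[0,0,0,0],[0,0,0,0]]' 40
python3 -m handwheel '[[0,0,-0.05,0],[0,0,-0.1,0],[0,0,-0.2,0],[0,0,-0.33,0],[0,0,-0.47,0],[0,0,-0.61,0],[0,0,-0.75,0],[0,0,-0.75,0],[0,0,-0.75,0]]'
cat > e.py <<'E'
from h import *
K,M,f=cam('wrist','w13.png')
for r in vision.outline_of('wrist','scoop')[:1]:
    m=r['mask'].astype(np.uint8); print(r['conf'],np.round(r['point']),cv2.boundingRect(cv2.findNonZero(m)),m.sum()); c=cv2.minAreaRect(cv2.findNonZero(m)); print(c)
    b=cv2.boxPoints(c); print([back(K,M,(p[1],p[0]),.085).round(3).tolist() for p in b])
Kt,Mt,g=cam('top','t13.png')
for r in vision.outline_of('top','scoop')[:1]:
    m=r['mask'].astype(np.uint8); print(cv2.minAreaRect(cv2.findNonZero(m)),m.sum())
for n in ['top']:
    for r in vision.outline_of(n,'lid')[:1]:
        (x,y),R=cv2.minEnclosingCircle(cv2.findNonZero(r['mask'].astype(np.uint8))); print('lid',r['conf'],back(Kt,Mt,(y,x),.016),R)
    print([(round(r['conf'],2),np.round(r['point']).tolist()) for r in vision.look_for('top','ring_knob')])
    print('lumps',[(round(r['conf'],2),np.round(r['point']).tolist()) for r in vision.look_for('top','lump0')],[(round(r['conf'],2),np.round(r['point']).tolist()) for r in vision.look_for('top','strip0')])
h=cv2.cvtColor(g,cv2.COLOR_RGB2HSV); m=cv2.inRange(h,(105,140,40),(130,255,255)); n,_,s,c=cv2.connectedComponentsWithStats(m); print('blue',[(s[i,4],c[i].round()) for i in range(1,n) if s[i,4]>30])
mm=cv2.inRange(h,(5,150,90),(20,255,255)); n,_,s,c=cv2.connectedComponentsWithStats(mm); print('knob',[(c[i].round(1),back(Kt,Mt,c[i][::-1],.185).round(3)) for i in range(1,n) if s[i,4]>60])
E
python3 e.py
```

```text
time: 40.97
position: [0.4225, -0.3284, 0.0688]
tool_rot: [0.968, -0.249, -0.0, -0.0]
ft_force: [-0.5, 0.6, 0.6]
grip_width: 0.0159
grip_force: 6.0
time: 41.3
position: [0.423, -0.3289, 0.0693]
tool_rot: [0.968, -0.249, 0.001, 0.0]
ft_force: [-0.6, -0.3, -0.4]
grip_width: 0.0315
grip_force: 0.0
time: 42.05
position: [0.4238, -0.3299, 0.2975]
tool_rot: [0.968, -0.249, 0.003, 0.002]
ft_force: [-0.3, 0.6, -0.4]
grip_width: 0.0349
grip_force: 0.0
0.56 [ 96. 320.] (276, 11, 88, 233) 13852
((319.5, 127.0), (232.0, 87.0), 90.0)
[[0.614, -0.386, 0.085], [0.574, -0.459, 0.085], [0.365, -0.354, 0.085], [0.414, -0.265, 0.085]]
((471.617919921875, 248.7877197265625), (35.25767517089844, 34.38351821899414), 29.05460548400879) 906
lid 0.89 [0.48877355 0.00632293 0.016     ] 34.39576721191406
[(0.84, [258.0, 182.0]), (0.74, [228.0, 174.0])]
lumps [(0.7, [245.0, 125.0]), (0.64, [244.0, 141.0]), (0.59, [259.0, 125.0]), (0.51, [229.0, 137.0]), (0.5, [236.0, 121.0]), (0.43, [262.0, 181.0])] [(0.74, [252.0, 156.0]), (0.58, [256.0, 144.0]), (0.53, [231.0, 157.0])]
blue [(np.int32(1106), array([ 14., 156.])), (np.int32(1647), array([138., 244.]))]
knob [(array([492.2, 137.3]), array([ 0.763, -0.424,  0.185])), (array([227.5, 240.1]), array([0.56 , 0.088, 0.185]))]
```

Scoop stands on the plate, all blue is in the hopper, knob unchanged at (0.560, 0.088), lid at (0.489, 0.006). Going to the lid.

```bash
python3 -m handwheel '[[-0.04,-0.13,-0.1,-0.01],[-0.33,-1,-0.1,-0.03],[-0.33,-1,-0.1,-0.05],[-0.33,-1,-0.1,-0.07],[-0.33,-1,-0.1,-0.09],[-0.33,-1,-0.1,-0.11],[-0.33,-1,-0.1,-0.13],[-0.33,-1,-0.1,-0.15],[-0.33,-1,-0.1,-0.17],[-0.33,-1,-0.1,-0.19],[-0.33,-1,-0.1,-0.21],[-0.33,-1,-0.1,-0.23],[-0.33,-1,-0.1,-0.25],[-0.33,-1,-0.1,-0.27],[-0.33,-1,-0.1,-0.29],[-0.33,-1,-0.1,-0.31],[-0.33,-1,-0.1,-0.33],[-0.33,-1,-0.1,-0.33],[-0.33,-1,-0.1,-0.33]]' 60 30
cat > l.py <<'E'
from h import *
K,M,f=cam('wrist','w14.png')
for r in vision.outline_of('wrist','lid')[:2]:
    m=r['mask'].astype(np.uint8); (x,y),R=cv2.minEnclosingCircle(cv2.findNonZero(m)); print('lid',round(r['conf'],2),back(K,M,(y,x),.016).round(4),R,R*(M[2,3]-.016)/K[0,0])
    g=cv2.cvtColor(f,cv2.COLOR_RGB2GRAY); mm=np.zeros_like(g); cv2.circle(mm,(int(x),int(y)),int(R*.8),255,-1)
    k=((g<70)&(mm>0)).astype(np.uint8); n,_,s,c=cv2.connectedComponentsWithStats(k)
    for i in range(1,n):
        if s[i,4]>100: print('dark',s[i],back(K,M,c[i][::-1],.04).round(4))
print((np.degrees(tyaw())-90)/360)
E
python3 l.py
```

```text
time: 44.03
position: [0.4806, -0.018, 0.3236]
tool_rot: [0.708, 0.706, -0.0, -0.0]
ft_force: [-0.3, 1.0, -0.8]
grip_width: 0.0525
grip_force: 0.0
lid 0.86 [0.4916 0.0093 0.016 ] 53.14567565917969 0.07392007877121466
dark [322 169  18  21 289] [0.4915 0.0056 0.04  ]
-0.0005851404881932846
```

```bash
python3 -m handwheel '[[0.083,0.035,0.1,0],[0.083,0.035,0.24,0],[0.083,0.035,0.38,0],[0.083,0.035,0.52,0],[0.083,0.035,0.66,0],[0.083,0.035,0.78,0],[0.083,0.035,0.87,0],[0.083,0.035,0.93,0],[0.083,0.035,0.978,0],[0.083,0.035,0.978,0],[0.083,0.035,0.978,0]]' 60 30
python3 -m handwheel '[[0,0,0,0],[0,0,0,0],[0,0,0,0],[0,0,0,0],[0,0,0,0],[0,0,0,0]]' 0 30
python3 -m handwheel '[[0,0,-0.05,0],[0,0,-0.12,0],[0,0,-0.24,0],[0,0,-0.36,0],[0,0,-0.48,0],[0,0,-0.6,0],[0,0,-0.72,0],[0,0,-0.84,0],[0,0,-0.95,0],[0,0,-1,0],[0,0,-1,0],[0,0,-1,0]]'
python3 -c "
from h import *
K,M,f=cam('wrist','w15.png')
for r in vision.outline_of('wrist','lid')[:2]:
    m=r['mask'].astype(np.uint8); print(round(r['conf'],2),np.round(r['point']),cv2.boundingRect(cv2.findNonZero(m)),m.sum())
Ks,Ms,g=cam('side','s15.png'); g=g.copy()
cv2.imwrite('pics/m15.png',np.hstack([cv2.resize(f,(480,360)),cv2.resize(g[150:400,150:370],(317,360))])[:,:,::-1])
print(to([.545,.234,.33]))"
```

```text
time: 45.05
position: [0.491, 0.0068, 0.0301]
tool_rot: [0.708, 0.706, -0.0, -0.001]
ft_force: [-0.3, 0.1, 0.0]
grip_width: 0.0523
grip_force: 0.0
time: 45.55
position: [0.4918, 0.0067, 0.0314]
tool_rot: [0.708, 0.707, 0.0, 0.001]
ft_force: [0.8, 0.8, 4.9]
grip_width: 0.0243
grip_force: 30.0
time: 46.55
position: [0.4907, 0.0069, 0.3306]
tool_rot: [0.708, 0.707, 0.0, 0.0]
ft_force: [-0.0, -0.6, -1.7]
grip_width: 0.0241
grip_force: 30.0
0.77 [248. 321.] (193, 158, 257, 232) 32348
[ 0.7565  0.1834 -0.0054]
```

```bash
cat > rim.py <<'E'
from h import *
from scipy.optimize import minimize
def fit(n,fn):
    K,M,_=cam(n); g=cv2.GaussianBlur(cv2.imread(fn,0),(0,0),1.0).astype(float); gm=np.hypot(cv2.Sobel(g,cv2.CV_64F,1,0),cv2.Sobel(g,cv2.CV_64F,0,1))
    gm=np.minimum(gm,150); t=np.linspace(0,2*np.pi,180,endpoint=False); best=[]
    for cx in np.arange(.533,.5571,.001):
        for cy in np.arange(.222,.2461,.001):
            v=0
            for r in (.068,.062):
                P=np.c_[cx+r*np.cos(t),cy+r*np.sin(t),np.full(180,.27),np.ones(180)]@np.linalg.inv(M).T
                q=P[:,:3]@K.T; uv=(q[:,:2]/q[:,2:]).astype(np.float32)
                v+=cv2.remap(gm,uv[:,0].copy(),uv[:,1].copy(),cv2.INTER_LINEAR).mean()
            best.append((v,cx,cy))
    best.sort(reverse=True); print(n,fn,np.round(best[:4],4).tolist())
for f in ['pics/t13.png','pics/top0.png']: fit('top',f)
for f in ['pics/side0.png','pics/s8.png']: fit('side',f)
E
python3 rim.py
```

```text
top pics/t13.png [[205.4318, 0.549, 0.236], [205.0103, 0.549, 0.237], [201.7573, 0.548, 0.236], [201.2321, 0.548, 0.237]]
top pics/top0.png [[176.7778, 0.549, 0.237], [175.1451, 0.549, 0.238], [174.2825, 0.549, 0.236], [173.7322, 0.548, 0.237]]
side pics/side0.png [[225.5066, 0.55, 0.236], [224.985, 0.549, 0.237], [224.4813, 0.549, 0.236], [223.9682, 0.55, 0.237]]
side pics/s8.png [[246.0898, 0.55, 0.236], [244.338, 0.55, 0.237], [243.0505, 0.549, 0.236], [241.1941, 0.549, 0.237]]
```

View pics/m15.png

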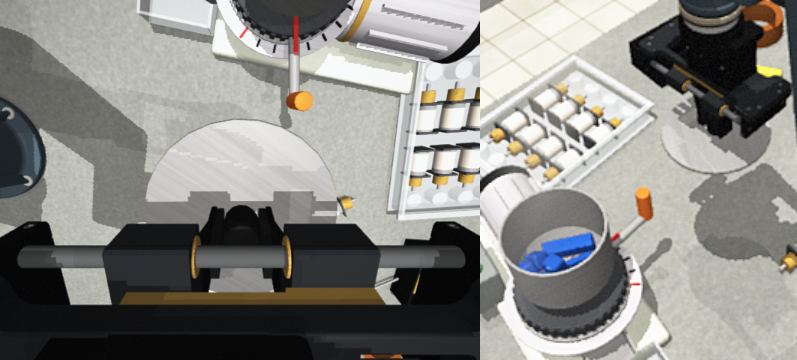

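Rim fits agree on (0.549, 0.2365). Lid held level; bringing it over the hopper and lowering.

```bash
python3 -m handwheel '[[0.09,0.02,0,0],[0.2,0.05,0,0],[0.33,0.08,0,0],[0.46,0.11,0,0],[0.58,0.14,0,0],[0.68,0.17,0,0],[0.74,0.19,0,0],[0.765,0.194,0,0],[0.765,0.194,0,0],[0.765,0.194,0,0],[0.765,0.194,0,0]]'
python3 -c "
from h import *
print(to([.549,.2365,.300]))"
```

```text
time: 47.82
position: [0.5492, 0.2348, 0.3303]
tool_rot: [0.708, 0.706, -0.001, -0.0]
ft_force: [-0.6, -0.6, -2.6]
grip_width: 0.0241
grip_force: 30.0
[ 0.0057 -0.0007  0.101 ]
```

```bash
python3 -m handwheel '[[0.003,0,0.03,0],[0.003,0,0.07,0],[0.003,0,0.095,0],[0.003,0,0.113,0],[0.003,0,0.125,0],[0.003,0,0.125,0],[0.003,0,0.125,0]]'
python3 -m handwheel '[[0,0,0.01,0],[0,0,0.013,0],[0,0,0.013,0]]'
```

```text
time: 48.4
position: [0.5499, 0.237, 0.2932]
tool_rot: [0.708, 0.707, 0.0, 0.0]
ft_force: [-0.2, -0.0, -2.0]
grip_width: 0.0242
grip_force: 30.0
time: 48.65
position: [0.5505, 0.2373, 0.2914]
tool_rot: [0.707, 0.707, 0.001, 0.001]
ft_force: [-0.8, -1.2, 4.7]
grip_width: 0.0243
grip_force: 30.0
```

Contact exactly at seating height (TCP 0.291). Release, retreat, verify.

```bash
python3 -m handwheel '[[0,0,0,0],[0,0,0,0],[0,0,0,0],[0,0,-0.03,0],[0,0,-0.12,0],[0,0,-0.25,0],[-0.1,0,-0.38,0],[-0.3,0,-0.4,0],[-0.9,0,-0.4,0],[-0.9,0,-0.4,0],[-0.9,0,-0.4,0],[-0.9,0,-0.4,0],[-0.9,0,-0.4,0],[-0.9,0,-0.4,0],[-0.9,0,-0.4,0],[-0.9,0,-0.4,0]]' 45
cat > f.py <<'E'
from h import *
for n in ['top','side']:
    K,M,f=cam(n,n+'9.png')
    for r in vision.outline_of(n,'lid')[:1]:
        m=r['mask'].astype(np.uint8); (x,y),R=cv2.minEnclosingCircle(cv2.findNonZero(m)); print(n,'lid',round(r['conf'],2),back(K,M,(y,x),.276).round(4),R, back(K,M,r['point'],.276).round(4))
    h=cv2.cvtColor(f,cv2.COLOR_RGB2HSV); mm=cv2.inRange(h,(5,150,90),(20,255,255)); k,_,s,c=cv2.connectedComponentsWithStats(mm); print('knob',[back(K,M,c[i][::-1],.175).round(3) for i in range(1,k) if s[i,4]>60])
    for l,z in [('motor0',.018),('scoop',.07)]: print(l,[(round(r['conf'],2),back(K,M,r['point'],z).round(3).tolist()) for r in vision.look_for(n,l)[:3]])
K,M,f=cam('top')
h=cv2.cvtColor(f,cv2.COLOR_RGB2HSV); m=cv2.inRange(h,(105,140,40),(130,255,255)); n,_,s,c=cv2.connectedComponentsWithStats(m); print('blue',[(s[i,4],c[i].round()) for i in range(1,n) if s[i,4]>20])
a=[cv2.imread('pics/'+p)[:,:,:] for p in ('top0.png','top9.png')]
# scoop pan spout edges before/after
for p,q in [((225,420),(300,520))]: print('diff scoop',np.abs(a[0][225:300,420:520].astype(int)-a[1][225:300,420:520]).mean())
for k,(r,c) in {'knob':(242,229),'m1':(206,340),'m2':(212,385),'m3':(336,322)}.items(): print(k,np.abs(a[0][r-18:r+18,c-18:c+18].astype(int)-a[1][r-18:r+18,c-18:c+18]).mean().round(1))
E
python3 f.py
```

```text
time: 49.98
position: [0.5494, -0.0326, 0.4096]
tool_rot: [0.708, 0.706, 0.0, -0.0]
ft_force: [0.4, 0.8, -1.3]
grip_width: 0.0391
grip_force: 0.0
top lid 0.93 [0.5464 0.24   0.276 ] 41.87555694580078 [0.5454 0.2666 0.276 ]
knob [array([ 0.767, -0.448,  0.175])]
motor0 [(0.73, [0.66, -0.224, 0.018]), (0.71, [0.676, -0.125, 0.018]), (0.68, [0.384, -0.087, 0.018])]
scoop [(0.97, [0.515, -0.381, 0.07])]
side lid 0.68 [0.549  0.2376 0.276 ] 43.02218246459961 [0.5462 0.238  0.276 ]
knob [array([ 0.68 , -0.302,  0.175]), array([ 0.779, -0.168,  0.175]), array([0.556, 0.089, 0.175]), array([0.337, 0.023, 0.175])]
motor0 [(0.84, [0.671, -0.237, 0.018]), (0.7, [0.401, -0.065, 0.018]), (0.57, [0.682, -0.123, 0.018])]
scoop []
blue [(np.int32(1102), array([ 14., 156.]))]
diff scoop 35.64111111111111
knob 22.2
m1 16.6
m2 21.6
m3 15.7
```

```bash
python3 -c "
from h import *
K,M,f=cam('top')
for r in vision.outline_of('top','scoop')[:1]:
    m=r['mask'].astype(np.uint8); c=cv2.minAreaRect(cv2.findNonZero(m)); print(c,m.sum(),[back(K,M,(p[1],p[0]),.085)[:2].round(3).tolist() for p in cv2.boxPoints(c)])
a=cv2.imread('pics/top0.png',0);b=cv2.imread('pics/top9.png',0)
for r0,r1,c0,c1 in [(228,262,460,505),(292,340,425,460),(250,300,430,460)]:
    R=cv2.matchTemplate(b,a[r0:r1,c0:c1],cv2.TM_CCOEFF_NORMED);_,v,_,l=cv2.minMaxLoc(R);print((c0,r0),l,round(v,2))
print(robot.get_obs()['time'])"
```

```text
((456.8905029296875, 283.60791015625), (43.65079116821289, 111.49260711669922), 26.9802303314209) 3459 [[0.41, -0.268], [0.615, -0.383], [0.571, -0.46], [0.37, -0.343]]
(460, 228) (459, 226) 0.92
(425, 292) (425, 292) 0.97
(430, 250) (289, 135) 0.64
50.5333
```

Scoop outline matches its starting pose (within ~2 px), level and on the plate. Handing in.

```bash
python3 -c "
from rig import job
print(job.hand_in())"
```

```text
the job is handed in; nothing more can be done
None
```

The job is handed in at about 50 s of robot time: ring closed to the burr stop and backed off three clicks, all 3 strips and 5 lumps in the hopper, the empty scoop back on the scale plate, the lid seated, and the motors where they were.

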